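# Snug up the salon steamer's filler plug

## Robot

A 6-joint arm with a two-finger parallel gripper is mounted at the origin on the work surface. World frame = base frame: x ahead of the robot, y to its left, z up, the work surface at z = 0. Lengths are in m, angles in rad, forces in N, time in s.
With the tool pointing down it reaches from about 0.325 to 0.75 m from the base axis. Payload 7.6 kg.
Tool frame: the origin (TCP) lies on the centre line of the jaws, within the pads' length; the fingertips stand 17 mm ahead of it and the grasp point (between the pads) lies 2 mm behind it (env.tcp_to_tips is the distance from the TCP to the fingertips, in m); z points along the fingers, y is the direction in which the jaws open and shut (so a half turn about z gives the same grasp; the last joint's range is limited). The gripper opens to 85 mm and grips with 20 to 120 N. Pads are 22 mm wide; open, the fingers measure 114 mm over their backs; the gripper's body (76 mm by 85 mm) begins 54 mm behind the grasp point. The pads swing forward as they close: fully open they stand 13 mm farther back than shut.
Start: joints at [1.268, 0.052, 1.401, -0, 1.689, -0.07], TCP at [0.121, 0.511, 0.214] pointing down, gripper open.
Joint ranges: [-2.9, 2.9], [-0.91, 2.17], [0.12, 2.37], [-1.06, 4.2], [0.26, 2.73], [-2.93, 2.93]. Speed limits (rad/s): [2.57, 2.57, 3.01, 3.14, 3.14, 3.14].

## Interface

Orientations are given as a unit quaternion [x, y, z, w].
In Python, from plant import env gives the robot as it stands.
- The arm moves only by the tool carry_out, never from a script. Its argument "commands" is a list of rows, each an object with "travel": the shift along the tool's x, y, z in cm, a list of three; "twist": the turn, a rotation vector about the tool's x, y, z in degrees, a list of three. In form: [{"travel": [tx, ty, tz], "twist": [wx, wy, wz]}, ...]. A call has exactly 5 rows; each row shifts and turns the commanded pose from where the row before left it, along the tool's axes as they then stand; what a row does not reach is not made up. A row lasts 1/12 s, in which the tool goes at most 41.7 mm and 7.16 degrees, less where a joint would pass 70% of its speed; a pose out of reach is approached as far as the arm can. A call with a gripper value outside its range is refused whole. "fingers" is the opening, from 0 (shut) to 1 (fully open), set as the call begins (left out, the last holds). The fingers move at their own pace and stop on an object; "grip_force" is the grip in N (left out, the last holds). Time passes only in rows, so rows that do not move let the fingers close, or fill a call up. It gives the time, the measured TCP pose, the force and the opening at its end, in the units of the state.
- env.get_state(): the state, without advancing time (a new reading comes with each control period).
- env.capture(name): name is "scene" or "top"; returns a dict with "image" (420x560x3 uint8, blue, green, red), "z_map" (420x560 float32, m along the optical axis (not along the pixel's ray), 0 where there is no reading), "mtx" (3x3 intrinsics, pixels), "cam_to_world" (4x4, takes a point from camera to world coordinates). Camera axes: x right, y down, z forward; pixel columns grow to the right and rows downward; lengths in m; the calibration is good to about 2 mm. A picture is of the moment at which its call begins.
- env.hand_in(): hands the job in, once; it reports no verdict.
The state is a dict: "time_s": time; "q": joint angles; "dq": joint speeds; "effort": joint torques, N m; "eef_pos": TCP position; "tcp_rot": TCP orientation; "force": force on the tool from outside, world axes, zero at the start; "torque": the same for the moment, N m; "opening": finger opening in m.
Only numpy, scipy, OpenCV 4.12 (cv2) and the standard library are available. Lean on these libraries where they do the work, as an engineer would, in place of code of your own. Each camera call takes 0.05 s, during which the arm holds its last target. There are 200 camera calls.

## Task

The steam generator has been refilled and its brass filler plug is only finger-started. Take the T-key from its stand, fit it fully down over the plug's square head and tighten the plug clockwise until it goes snug, firm but not forced, however far that turns out to be. Then put the key back upright, fully down in its pocket in the stand, and leave everything else on the bench where it is.

Things in the scene. Friction and masses are not known exactly. Their poses are not given: they have to be found in the camera images.
- steamer: bench steam generator, fixed: ivory casing 250 (x) x 220 (y) mm with a brushed steel deck 100 mm above the bench. Origin under its centre on the bench; its front with the switch panel faces -x. On the deck, apart from the filler boss, stand a round gauge, a red-capped safety valve and a copper outlet, all on the +x half and none higher than 165 mm above the bench.
- boss (a point): centre of the mouth of the brass hexagon filler boss on the steamer's deck, 113 mm above the bench, at (-55, 30) mm from the steamer's origin; z up along the plug's axis
- plug: brass plug with a tapered right-hand thread, finger-started in the boss, axis vertical; clockwise from above tightens. Origin on the axis at the height of the boss's mouth (does not sink with it); x and y square to the flats of its head, turning with it. Turning it takes about 0.25 N m (sealed thread) until the taper bites, 0.2 to 0.45 turn from the start: unlike in every boiler, not to be seen.
- head_top (a point): middle of the top of the plug's head: 27 mm above the boss's mouth at the start, sinking 2.5 mm a turn. Head: blunt 14.5 mm square tip 4 mm high, below it 18 mm square down to a round collar (31 mm dia) 16.5 mm below this point. Once biting, torque climbs about 0.9 N m a radian; snug is about 0.45, under 0.35 leaks, over 0.7 spoils the seat. Held still, the key may show up to 0.25 less. It stays where it is left.
- key: loose steel T-key, 84 mm tall, 0.36 kg. Below, a square socket: 32 mm across outside, 20 mm inside, 17 mm deep, open at the foot; 12 mm shank; cross bar on top. Origin at the centre of its foot, z up. Socket flats are square to the key's x and y, so it fits the head at any quarter turn, with about 0.1 rad of play either way. Fully down, the foot rests on the plug's collar, 16.5 mm below the top of the head.
- key_bar (a point): middle of the key's cross bar, on the key's axis, 77 mm above its foot: the place to grip, on the flat sides. The bar is 100 mm long (along the key's x), 14 mm wide and 14 mm high
- stand: black weighted tool stand, fixed, 75 (x) x 130 (y) x 30 mm, origin under its centre on the bench. In its middle a square pocket 37 mm wide with a chamfered rim, flats square to the stand's x and y, its floor 10 mm above the bench. Two stubby tool grips up to 50 mm above the bench stand out of it near its ends. The key starts in the pocket, its bar roughly along the stand's x.
- pocket (a point): centre of the floor of the stand's pocket, 10 mm above the bench, where the key's foot belongs
- developer: bystander: tall lime-green bottle, 74 mm dia, 225 mm tall; origin under its centre
- shampoo: bystander: tall white bottle, 72 mm dia, 205 mm tall; origin under its centre
- toner: bystander: small violet bottle, 50 mm dia, 135 mm tall; origin under its centre
- jar: bystander: amber glass jar with a metal lid, 72 mm dia, 70 mm tall; origin under its centre
- tint_bowl: bystander: black mixing bowl, 116 mm dia, 55 mm tall; origin under its centre
- carton: bystander: ochre tube carton lying flat, 45 (x) x 165 (y) x 34 mm; origin under its centre
- tint_brush: bystander: black tint brush lying flat, about 175 mm long, 12 mm high
Things that resemble listed ones, but are neither listed nor needed, are in the scene too. Leave any blue look-alike of the key alone. Leave any red look-alike of the stand alone.

How it is judged:
On the way, in this order (a step that is already met when the one before it is completed fails the run):
1. the T-key is fully down over the plug's square head (horizontal distance between key and head_top below 0.004 m and z of key in the frame of head_top below -0.013 m and angle between key's own z axis and vertical below 0.15 rad), for 0.1 s.
2. the plug is snug in its taper, the key still on it (contact force between plug and steamer above 12 N and horizontal distance between key and head_top below 0.006 m and z of key in the frame of head_top below -0.011 m), for 0.1 s.
At the end, for the whole second after the job is handed in: the plug sits snug: its taper bears on the boss with 12 to 68 N (about 0.35 to 0.7 N m of tightening); the key stands back in the stand's pocket, its foot within 6 mm of the pocket's centre and within about 5 mm of its floor, upright within 0.1 rad, at rest (contact force between plug and steamer between 12 and 68 N and horizontal distance between key and pocket below 0.006 m and z of key in the frame of stand between 0.006 and 0.015 m and angle between key's own z axis and vertical below 0.1 rad and linear speed of key below 0.02 m/s); the robot touches nothing.
It fails at once if the plug is overtightened (taper loaded beyond 68 N, about 0.7 N m) (contact force between plug and steamer above 68 N).
It fails at once if the plug is turned or pushed with the bare gripper instead of the key (contact force between the fingers and plug above 3 N).
It fails at once if a bystander is shifted by more than 30 mm (distance of any of developer, shampoo, toner, jar, tint_bowl, carton, tint_brush from where it was at the start of the episode above 0.03 m).
It also fails if it takes over 64 s, if anything falls off the work surface, if the arm or the gripper's body presses on something with over 40 N, if the wrist force passes 120 N, or if a joint passes its speed limit or range.

## Working session

There is one attempt and no reset: what is moved stays moved. The work goes in short steps, Python scripts to look and compute and a tool call to move; the robot and the scene stay as the last step left them, time stands still between calls to the robot, and variables do not carry over. Pictures are saved under pics/ and viewed, about 8 in all and at most 12, crops included, and the job is handed in when it is done.

Besides the shell and the picture viewer there is one more tool, called as name(argument=value, ...), one argument or row to a line, values as JSON. carry_out: Moves the arm, as the interface text tells. Its arguments: {"type":"object","properties":{"commands":{"type":"array","items":{"type":"object","properties":{"travel":{"type":"array","items":{"type":"number"}},"twist":{"type":"array","items":{"type":"number"}}}}},"fingers":{"type":"number"},"grip_force":{"type":"number"}},"required":["commands"]}

```bash
mkdir -p pics; cat > h.py <<'E'
import numpy as np, cv2
from plant import env
def cap(n):
    c=env.capture(n); return c
def cloud(c):
    z=c["z_map"];K=c["mtx"];v,u=np.mgrid[:z.shape[0],:z.shape[1]]
    p=np.stack([(u-K[0,2])/K[0,0]*z,(v-K[1,2])/K[1,1]*z,z],-1)
    T=c["cam_to_world"];w=p@T[:3,:3].T+T[:3,3]; w[z==0]=np.nan; return w
def ray(c,uv,h):
    K=c["mtx"];T=c["cam_to_world"];d=T[:3,:3]@np.linalg.inv(K)@np.array([uv[0],uv[1],1.]);o=T[:3,3]
    return o+d*(h-o[2])/d[2]
E
python3 - <<'E'
from h import *
for n in("scene","top"):
    c=cap(n);cv2.imwrite(f"pics/{n}0.png",c["image"]);np.savez(f"{n}0.npz",**c);print(n,c["cam_to_world"].round(3),c["mtx"][0,0])
print(env.get_state(),env.tcp_to_tips)
E
```

```text
scene [[ 0.435  0.623 -0.65   1.409]
 [ 0.9   -0.286  0.328 -0.525]
 [ 0.019 -0.728 -0.686  1.058]
 [ 0.     0.     0.     1.   ]] 541.057843853873
top [[ 0.02  -0.997  0.077  0.394]
 [-1.    -0.02  -0.003 -0.051]
 [ 0.005 -0.077 -0.997  1.36 ]
 [ 0.     0.     0.     1.   ]] 397.045809439365
{'time_s': 0.1, 'q': array([ 1.26769887e+00,  5.28132150e-02,  1.40162490e+00,  3.59335514e-05,
        1.68859804e+00, -7.03242901e-02]), 'dq': array([ 0.00105844, -0.00074822, -0.00363714,  0.0011184 , -0.00167167,
       -0.00175795]), 'effort': array([ 1.62472847e-03, -3.82582819e+01, -3.60987747e+01, -1.03989248e-04,
        4.71758787e-03,  4.78202514e-05]), 'eef_pos': array([0.12099756, 0.51056614, 0.21283516]), 'tcp_rot': array([ 1.16121886e-01,  9.93234709e-01, -7.05894382e-04, -1.51510737e-04]), 'force': array([ 0.8676387 , -0.00742227, -0.91431705]), 'torque': array([-0.04826511,  0.03698708,  0.00427873]), 'opening': 0.08537007119454947} 0.017
```

View pics/scene0.png

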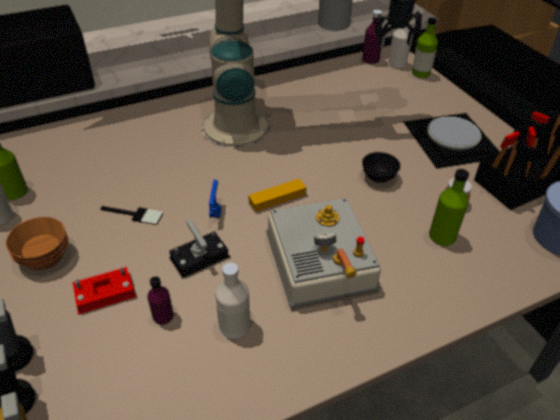

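View pics/top0.png

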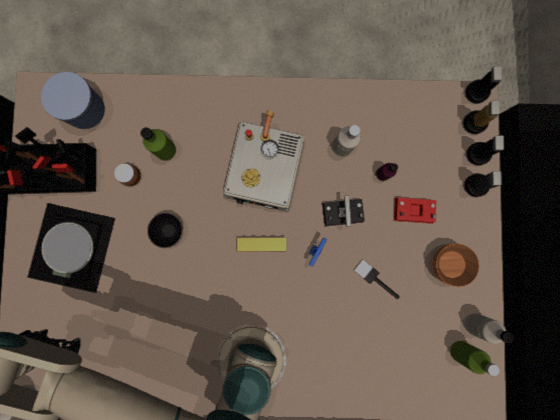

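Scene: the steel key stands in the black stand at top (346,210) / scene (198,237). Possible mix-ups are the blue key at top (317,250), the red stand at top (415,210), and the black brush at (378,278). The boss is at top (251,177). I choose the steel key and black stand, and I'll check them in one close crop.

```bash
cat > meas.py <<'E'
from h import *
t=dict(np.load("top0.npz"));s=dict(np.load("scene0.npz"))
A=cv2.resize(t["image"][150:250,220:380],None,fx=5,fy=5,interpolation=2)[:500]
a=cv2.resize(t["image"][190:235,315:375],(400,300),interpolation=2);b=cv2.resize(t["image"][150:210,211:291],(400,300),interpolation=2)
d=cv2.resize(s["image"][215:278,163:247],(400,300),interpolation=2);e=cv2.resize(s["image"][193:253,290:370],(400,300),interpolation=2)
cv2.imwrite("pics/crop1.png",np.vstack([np.hstack([a,b]),np.hstack([d,e])]))
wt,ws=cloud(t),cloud(s)
for nm,w,box in(("top",wt,(310,190,375,235)),("scene",ws,(160,210,240,280))):
    x0,y0,x1,y1=box;p=w[y0:y1,x0:x1].reshape(-1,3)
    for lo,hi in((.024,.036),(.08,.1)):
        q=p[(p[:,2]>lo)&(p[:,2]<hi)]
        if len(q)>5: print(nm,lo,len(q),np.median(q[:,2]).round(4),cv2.minAreaRect(q[:,:2].astype(np.float32)*1000), q.mean(0).round(4))
for nm,w,box in(("top",wt,(215,110,310,220)),("scene",ws,(255,190,385,305))):
    x0,y0,x1,y1=box;p=w[y0:y1,x0:x1].reshape(-1,3)
    for lo,hi in((.092,.107),(.132,.148)):
        q=p[(p[:,2]>lo)&(p[:,2]<hi)]
        print(nm,lo,len(q),np.median(q[:,2]).round(4),cv2.minAreaRect(q[:,:2].astype(np.float32)*1000),q.mean(0).round(4))
E
python3 meas.py
```

```text
top 0.024 662 0.0299 ((496.58782958984375, -299.77685546875), (74.95738983154297, 130.9773712158203), 7.0779314041137695) [ 0.497  -0.2978  0.0299]
top 0.08 148 0.0935 ((494.5097351074219, -299.7219543457031), (96.98291778564453, 14.494227409362793), 4.485198974609375) [ 0.4947 -0.299   0.0928]
scene 0.024 995 0.0292 ((458.88018798828125, -287.6871337890625), (158.2692413330078, 170.85366821289062), 6.538339614868164) [ 0.5044 -0.3042  0.0292]
scene 0.08 205 0.0925 ((497.8507080078125, -302.4228515625), (103.88807678222656, 14.957290649414062), 4.244053363800049) [ 0.5035 -0.3032  0.0917]
top 0.092 4049 0.0999 ((642.3392333984375, -28.864501953125), (211.19635009765625, 238.95115661621094), 78.2117919921875) [ 0.6363 -0.0298  0.0999]
top 0.132 301 0.1402 ((693.7098999023438, -20.912338256835938), (216.4608917236328, 98.81448364257812), 2.460798740386963) [ 0.7053 -0.0337  0.1404]
scene 0.092 5218 0.0996 ((644.821044921875, -31.420852661132812), (210.46434020996094, 246.32777404785156), 78.15165710449219) [ 0.6524 -0.0409  0.0996]
scene 0.132 450 0.141 ((697.0137329101562, -26.127552032470703), (219.56829833984375, 98.18243408203125), 1.443992257118225) [ 0.7247 -0.0363  0.1407]
```

View pics/crop1.png

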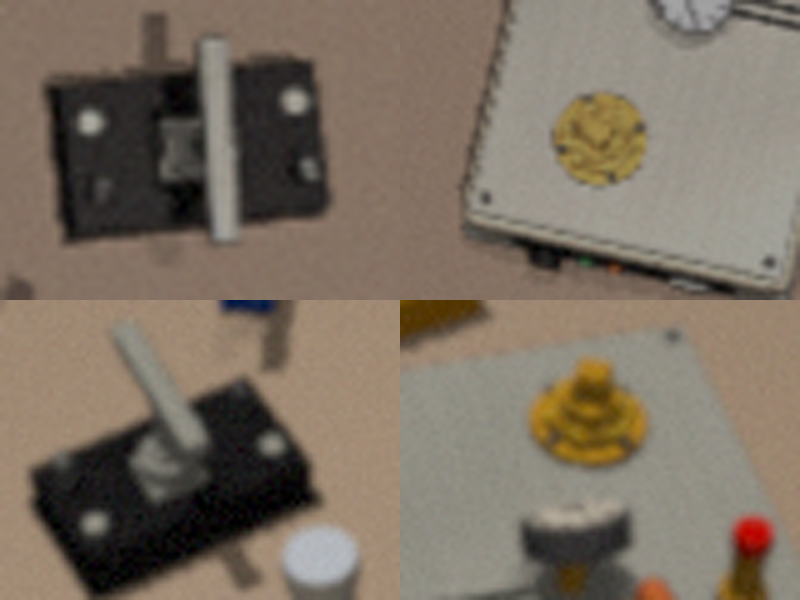

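The crops confirm the choice: plain steel key in the black stand's pocket, bar near the stand's x axis, and the brass boss and square head at crop (600,135) / (592,375). Next I measure the head position and yaw.

```bash
cat > m2.py <<'E'
from h import *
out=[]
for n,(x0,y0,x1,y1) in(("top",(235,160,268,192)),("scene",(308,200,346,232))):
    c=dict(np.load(n+"0.npz"));w=cloud(c)
    p=w[y0:y1,x0:x1].reshape(-1,3)
    print(n,np.nanmax(p[:,2]),np.histogram(p[:,2][~np.isnan(p[:,2])],np.arange(.095,.15,.004))[0])
    for lo,hi in((.110,.116),(.1375,.1425),(.1325,.145)):
        q=p[(p[:,2]>lo)&(p[:,2]<hi)]
        if len(q)>3: print(lo,len(q),q.mean(0).round(4),cv2.minAreaRect(q[:,:2].astype(np.float32)*1000),((q.min(0)+q.max(0))/2).round(4))
    im=c["image"][y0:y1,x0:x1];hsv=cv2.cvtColor(c["image"],cv2.COLOR_BGR2HSV)
    m=cv2.inRange(hsv,(15,110,60),(35,255,255))[y0:y1,x0:x1]
    u=np.argwhere(m)
    print("brass rows/cols",u.min(0)+[y0,x0],u.max(0)+[y0,x0], u.mean(0)+[y0,x0])
    out.append(cv2.resize(im,(400,400*im.shape[0]//im.shape[1]),interpolation=cv2.INTER_CUBIC)[:330])
h=min(o.shape[0] for o in out);o=np.hstack([o[:h] for o in out]);o=np.clip((o.astype(float)-20)*1.3,0,255)
cv2.imwrite("pics/head.png",o)
E
python3 m2.py
```

```text
top 0.14300418790961023 [259 434 136  59  42  21  12  24   5   4  16  14   1]
0.11 61 [0.5918 0.0137 0.1133] ((593.7509155273438, 12.26467514038086), (42.75079345703125, 44.839637756347656), 46.54908752441406) [0.5911 0.0129 0.1131]
0.1375 23 [0.5937 0.0133 0.1394] ((594.1050415039062, 12.908616065979004), (16.822677612304688, 16.72791862487793), 64.95830535888672) [0.5935 0.0117 0.1398]
0.1325 35 [0.5936 0.0123 0.1384] ((593.6446533203125, 11.494322776794434), (18.06561279296875, 18.001022338867188), 44.56731414794922) [0.5935 0.0133 0.1378]
brass rows/cols [169 242] [186 259] [177.37238494 250.71548117]
scene 0.14243591315472426 [311 468 117  59  59  26  23  31   9  12  24  16   0]
0.11 85 [0.6022 0.0053 0.1129] ((598.3419189453125, 8.907094955444336), (42.63669204711914, 41.60528564453125), 60.57818603515625) [0.5958 0.0116 0.113 ]
0.1375 22 [0.597  0.009  0.1401] ((597.4334716796875, 9.293268203735352), (13.998600959777832, 17.303882598876953), 51.83171463012695) [0.5955 0.008  0.1403]
0.1325 48 [0.5988 0.0088 0.1377] ((598.7574462890625, 9.493833541870117), (17.572738647460938, 22.471057891845703), 59.54632568359375) [0.5985 0.009  0.1378]
brass rows/cols [205 316] [225 338] [216.09970674 327.12903226][ WARN:0@0.540] global loadsave.cpp:1063 imwrite_ Unsupported depth image for selected encoder is fallbacked to CV_8U.
```

View pics/head.png

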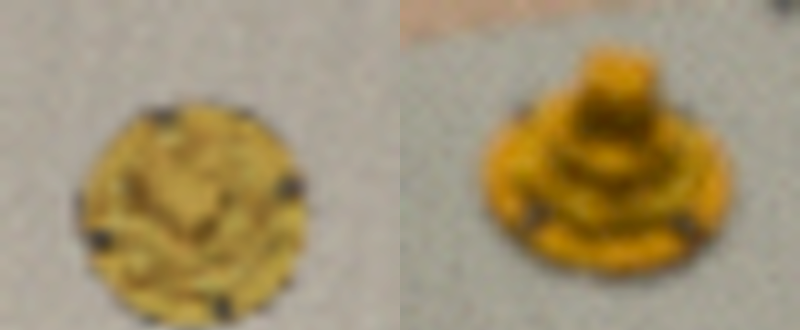

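```bash
cat > m3.py <<'E'
from h import *
out=[]
for n in("top","scene"):
    I=0;Z=[]
    for i in range(12):
        c=cap(n);I=I+c["image"].astype(float)/12;Z.append(c["z_map"])
    Z=np.array(Z);Z[Z==0]=np.nan
    np.savez(n+"avg.npz",image=I,z_map=np.nanmedian(Z,0),mtx=c["mtx"],cam_to_world=c["cam_to_world"])
    # rectify plane z=.140 around head: 60mm, 0.15 mm/px ; column=+x, row=+y
    cx,cy=(.594,.0125) if n=="top" else (.5965,.0095)
    K,T=c["mtx"],np.linalg.inv(c["cam_to_world"])
    a=np.arange(-200,200)*.00015;X,Y=np.meshgrid(cx+a,cy+a)
    P=np.stack([X,Y,np.full_like(X,.140),np.ones_like(X)],-1)@T[:3].T@K.T
    m=(P[...,:2]/P[...,2:]).astype(np.float32)
    R=cv2.remap(I.astype(np.float32),m[...,0],m[...,1],cv2.INTER_CUBIC)
    out.append(np.clip((R-20)*1.4,0,255).astype(np.uint8))
    g=cv2.GaussianBlur(R[...,1],(0,0),6);gx=cv2.Sobel(g,5,1,0);gy=cv2.Sobel(g,5,0,1)
    rr=np.hypot(X-cx,Y-cy)
    for r in(.009,.011,.013):
        k=rr<r; z=((gx+1j*gy)[k]**4/(np.abs(gx+1j*gy)[k]**2+1e-9)).sum()
        print(n,r,"yaw mod90 deg",np.degrees(np.angle(z))/4,abs(z)/(np.abs(gx+1j*gy)[k]**2).sum())
    c["z_map"]=np.nanmedian(Z,0);w=cloud(c);q=w[(w[...,2]>.1375)&(w[...,2]<.1425)&(np.hypot(w[...,0]-cx,w[...,1]-cy)<.016)]
    print(n,len(q),q.mean(0),cv2.minAreaRect(q[:,:2].astype(np.float32)*1000))
cv2.imwrite("pics/rect.png",np.hstack(out))
print(env.get_state()["time_s"])
E
python3 m3.py
```

```text
top 0.009 yaw mod90 deg 32.795918 0.28953093
top 0.011 yaw mod90 deg 38.30438 0.2227151
top 0.013 yaw mod90 deg -41.822704 0.20682885
top 23 [0.59421766 0.01239118 0.13984733] ((594.15966796875, 12.174833297729492), (13.539449691772461, 14.45283317565918), 57.55386734008789)
scene 0.009 yaw mod90 deg -35.39046 0.24374023
scene 0.011 yaw mod90 deg -31.650536 0.19426207
scene 0.013 yaw mod90 deg -29.821049 0.16202907
scene 29 [0.59749091 0.00966683 0.13933944] ((597.8382568359375, 9.759125709533691), (12.409330368041992, 18.986705780029297), 61.00496292114258)
1.3
```

View pics/rect.png

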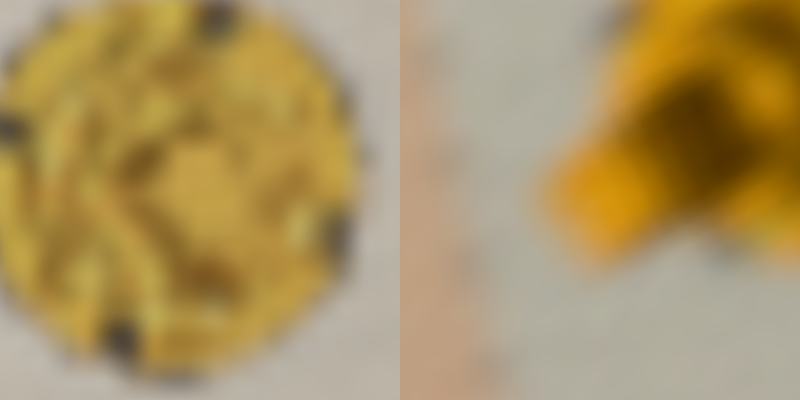

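carry_out(
  commands=[
    {"travel": [0,0,0],"twist": [0,0,-5.9]},
    {"travel": [0,0,0],"twist": [0,0,-5.9]},
    {"travel": [0,0,0],"twist": [0,0,-5.9]},
    {"travel": [-1.75,-2.9,0],"twist": [0,0,0]},
    {"travel": [-1.75,-2.9,0],"twist": [0,0,0]},
  ],
  fingers=1,
)

```text
time_s: 1.72
eef_pos: [0.1601, 0.4554, 0.213]
tcp_rot: [-0.04, 0.999, -0.0, -0.0]
force: [2.0, -0.7, 0.5]
opening: 0.0856
```

carry_out(
  commands=[
    {"travel": [-1.75,-2.9,0],"twist": [0,0,0]},
    {"travel": [-1.75,-2.9,0],"twist": [0,0,0]},
    {"travel": [-1.75,-2.9,0],"twist": [0,0,0]},
    {"travel": [-1.75,-2.9,0],"twist": [0,0,0]},
    {"travel": [-1.75,-2.9,0],"twist": [0,0,0]},
  ],
)

```text
time_s: 2.13
eef_pos: [0.2593, 0.3164, 0.2138]
tcp_rot: [-0.038, 0.999, 0.0, 0.0]
force: [0.5, -0.6, 0.2]
opening: 0.0857
```

carry_out(
  commands=[
    {"travel": [-1.75,-2.9,0],"twist": [0,0,0]},
    {"travel": [-1.75,-2.9,0],"twist": [0,0,0]},
    {"travel": [-1.75,-2.9,0],"twist": [0,0,0]},
    {"travel": [-1.75,-2.9,0],"twist": [0,0,0]},
    {"travel": [-1.75,-2.9,0],"twist": [0,0,0]},
  ],
)

```text
time_s: 2.55
eef_pos: [0.3576, 0.1783, 0.2139]
tcp_rot: [-0.038, 0.999, 0.0, 0.0]
force: [0.7, 0.7, 0.5]
opening: 0.0853
```

```bash
cat > st.py <<'E'
import sys
from h import *
from scipy.spatial.transform import Rotation as R
s=env.get_state();M=R.from_quat(s["tcp_rot"]).as_matrix();p=s["eef_pos"]
print("t %.2f"%s["time_s"],"p",p.round(4),"az %.2f"%np.degrees(np.arctan2(M[1,0],M[0,0])),"zaxis",M[:,2].round(4),"q6 %.1f"%np.degrees(s["q"][5]),"F",s["force"].round(1),"T",s["torque"].round(3),"open %.4f"%s["opening"])
if len(sys.argv)>3:
    print("go cm",(M.T@(np.array(sys.argv[1:4],float)-p)*100).round(2))
E
python3 st.py .4962 -.301 .213
```

```text
t 2.55 p [0.3576 0.1783 0.2139] az -175.64 zaxis [ 9.e-04  5.e-04 -1.e+00] q6 -73.2 F [0.7 0.7 0.5] T [ 0.024 -0.027  0.022] open 0.0853
go cm [-10.17 -48.85   0.08]
```

carry_out(
  commands=[
    {"travel": [-0.7,-3.2,0],"twist": [0,0,0]},
    {"travel": [-0.7,-3.2,0],"twist": [0,0,0]},
    {"travel": [-0.7,-3.2,0],"twist": [0,0,0]},
    {"travel": [-0.7,-3.2,0],"twist": [0,0,0]},
    {"travel": [-0.7,-3.2,0],"twist": [0,0,0]},
  ],
)

```text
time_s: 2.97
eef_pos: [0.4042, 0.0213, 0.2138]
tcp_rot: [-0.038, 0.999, 0.0, 0.0]
force: [1.0, -0.5, 0.5]
opening: 0.0852
```

carry_out(
  commands=[
    {"travel": [-0.7,-3.2,0],"twist": [0,0,0]},
    {"travel": [-0.7,-3.2,0],"twist": [0,0,0]},
    {"travel": [-0.7,-3.2,0],"twist": [0,0,0]},
    {"travel": [-0.7,-3.2,0],"twist": [0,0,0]},
    {"travel": [-0.7,-3.2,0],"twist": [0,0,0]},
  ],
)

```text
time_s: 3.38
eef_pos: [0.4513, -0.1357, 0.2137]
tcp_rot: [-0.038, 0.999, -0.0, 0.0]
force: [1.1, 0.8, 0.9]
opening: 0.0854
```

carry_out(
  commands=[
    {"travel": [-0.6,-3.2,0],"twist": [0,0,0]},
    {"travel": [-0.6,-3.2,0],"twist": [0,0,0]},
    {"travel": [-0.6,-3.2,0],"twist": [0,0,0]},
    {"travel": [-0.4,-3.2,0],"twist": [0,0,0]},
    {"travel": [0,0,0],"twist": [0,0,0]},
  ],
)

```text
time_s: 3.8
eef_pos: [0.4826, -0.2643, 0.2123]
tcp_rot: [-0.036, 0.999, -0.0, -0.001]
force: [-0.3, -0.4, -0.9]
opening: 0.0854
```

```bash
python3 st.py .4962 -.301 .085
```

```text
t 3.80 p [ 0.4826 -0.2643  0.2123] az -175.88 zaxis [-1.4e-03 -6.0e-04 -1.0e+00] q6 -126.6 F [-0.3 -0.4 -0.9] T [0.024 0.033 0.036] open 0.0854
go cm [-1.11 -3.75 12.73]
```

carry_out(
  commands=[
    {"travel": [-0.55,-1.9,0],"twist": [0,0,-0.3]},
    {"travel": [-0.55,-1.85,0],"twist": [0,0,0]},
    {"travel": [0,0,3],"twist": [0,0,0]},
    {"travel": [0,0,3],"twist": [0,0,0]},
    {"travel": [0,0,2],"twist": [0,0,0]},
  ],
)

```text
time_s: 4.22
eef_pos: [0.496, -0.2958, 0.1307]
tcp_rot: [-0.041, 0.999, 0.001, -0.001]
force: [-0.0, 0.8, -1.3]
opening: 0.0857
```

```bash
python3 st.py .4962 -.301 .085; python3 - <<'E'
from h import *
t=cap("top");s=cap("scene")
a=cv2.resize(t["image"][170:250,290:400],(500,364),interpolation=2);b=cv2.resize(s["image"][150:250,160:240],(291,364),interpolation=2)
cv2.imwrite("pics/over.png",np.hstack([a,b]))
E
```

```text
t 4.22 p [ 0.496  -0.2958  0.1307] az -175.35 zaxis [-0.0022  0.0018 -1.    ] q6 -129.1 F [-0.   0.8 -1.3] T [-0.044  0.054 -0.001] open 0.0857
go cm [ 0.01 -0.53  4.57]
```

View pics/over.png

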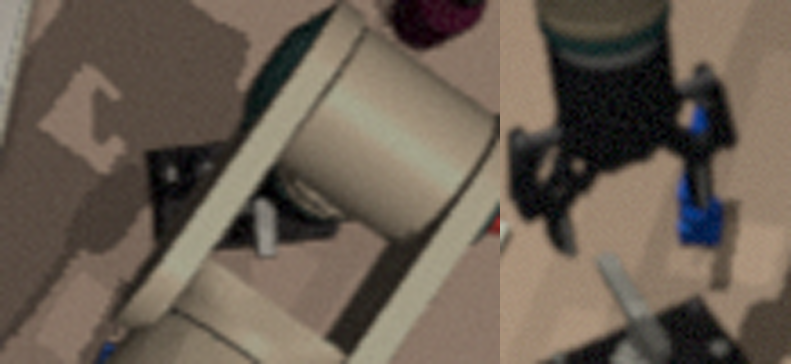

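The open fingers straddle the bar: the bar is at (630,300) in the scene crop, the fingers at (565,240) and (705,200). I go down.

carry_out(
  commands=[
    {"travel": [0,-0.4,1.5],"twist": [0,0,0]},
    {"travel": [0,0,1.5],"twist": [0,0,0]},
    {"travel": [0,0,1.0],"twist": [0,0,0]},
    {"travel": [0,0,0],"twist": [0,0,0]},
    {"travel": [0,0,0],"twist": [0,0,0]},
  ],
)

```text
time_s: 4.73
eef_pos: [0.4972, -0.3003, 0.0944]
tcp_rot: [-0.041, 0.999, -0.0, 0.0]
force: [-0.3, 0.0, 0.9]
opening: 0.0852
```

```bash
python3 st.py .4962 -.301 .085
```

```text
t 4.73 p [ 0.4972 -0.3003  0.0944] az -175.33 zaxis [ 4.e-04 -1.e-04 -1.e+00] q6 -129.4 F [-0.3  0.   0.9] T [ 0.045 -0.053 -0.011] open 0.0852
go cm [ 0.11 -0.06  0.94]
```

carry_out(
  commands=[
    {"travel": [0.1,-0.05,0.5],"twist": [0,0,0]},
    {"travel": [0,0,0.45],"twist": [0,0,0]},
    {"travel": [0,0,0],"twist": [0,0,0]},
    {"travel": [0,0,0],"twist": [0,0,0]},
    {"travel": [0,0,0],"twist": [0,0,0]},
  ],
)

```text
time_s: 5.15
eef_pos: [0.4961, -0.301, 0.0843]
tcp_rot: [-0.041, 0.999, -0.0, 0.0]
force: [0.1, 0.5, 0.4]
opening: 0.0854
```

carry_out(
  commands=[
    {"travel": [0,0,0],"twist": [0,0,0]},
    {"travel": [0,0,0],"twist": [0,0,0]},
    {"travel": [0,0,0],"twist": [0,0,0]},
    {"travel": [0,0,0],"twist": [0,0,0]},
    {"travel": [0,0,0],"twist": [0,0,0]},
  ],
  fingers=0,
  grip_force=100,
)

```text
time_s: 5.57
eef_pos: [0.496, -0.3009, 0.0841]
tcp_rot: [-0.041, 0.999, 0.0, 0.0]
force: [0.3, -0.2, -0.4]
opening: 0.0254
```

carry_out(
  commands=[
    {"travel": [0,0,0],"twist": [0,0,0]},
    {"travel": [0,0,0],"twist": [0,0,0]},
    {"travel": [0,0,0],"twist": [0,0,0]},
    {"travel": [0,0,0],"twist": [0,0,0]},
    {"travel": [0,0,0],"twist": [0,0,0]},
  ],
)

```text
time_s: 5.98
eef_pos: [0.4961, -0.3009, 0.0841]
tcp_rot: [-0.041, 0.999, 0.0, 0.0]
force: [-0.3, 0.5, -0.1]
opening: -0.0002
```

```bash
python3 st.py .4962 -.301 .085
```

```text
t 5.98 p [ 0.4961 -0.3009  0.0841] az -175.34 zaxis [ 0.  0. -1.] q6 -129.6 F [-0.3  0.5 -0.1] T [ 0.045  0.028 -0.005] open -0.0002
go cm [-0.01 -0.01 -0.09]
```

```bash
python3 - <<'E'
from h import *
t=cap("top");s=cap("scene")
a=cv2.resize(t["image"][180:240,305:385],(480,360),interpolation=2);b=cv2.resize(s["image"][190:290,150:240],(324,360),interpolation=2)
cv2.imwrite("pics/miss.png",np.hstack([a,b])[:,:800])
w=cloud(s)[190:290,150:240]
k=(w[...,2]>.04)&(w[...,2]<.12)
for lo in np.arange(.04,.12,.01):
    q=w[(w[...,2]>lo)&(w[...,2]<lo+.01)]; print(lo.round(2),len(q),q.mean(0).round(4))
E
```

```text
0.04 67 [ 0.4899 -0.307   0.0442]
0.05 12 [ 0.4974 -0.3217  0.0528]
0.06 8 [ 0.5016 -0.3064  0.0645]
0.07 4 [ 0.4311 -0.2533  0.0744]
0.08 59 [ 0.5113 -0.3037  0.086 ]
0.09 102 [ 0.5333 -0.3182  0.0936]
0.1 23 [ 0.5748 -0.37    0.1053]
0.11 57 [ 0.5535 -0.3504  0.1144]
```

View pics/miss.png

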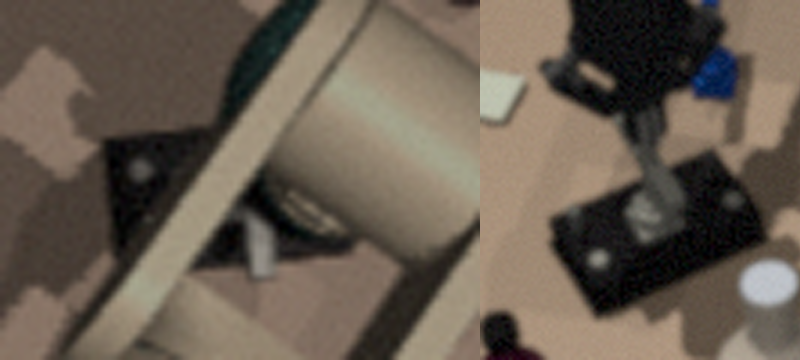

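carry_out(
  commands=[
    {"travel": [0,0,-0.5],"twist": [0,0,0]},
    {"travel": [0,0,-0.5],"twist": [0,0,0]},
    {"travel": [0,0,0],"twist": [0,0,0]},
    {"travel": [0,0,0],"twist": [0,0,0]},
    {"travel": [0,0,0],"twist": [0,0,0]},
  ],
)

```text
time_s: 6.5
eef_pos: [0.4961, -0.301, 0.0942]
tcp_rot: [-0.041, 0.999, -0.0, 0.0]
force: [0.2, -0.0, 0.1]
opening: 0.0001
```

```bash
python3 st.py .4962 -.301 .085;  python3 - <<'E'
from h import *
s=cap("scene")
cv2.imwrite("pics/lift.png",cv2.resize(s["image"][180:280,140:260],(720,600),interpolation=2))
E
```

```text
t 6.50 p [ 0.4961 -0.301   0.0942] az -175.34 zaxis [ 2.e-04 -1.e-04 -1.e+00] q6 -129.6 F [ 0.2 -0.   0.1] T [ 0.034  0.004 -0.032] open 0.0001
go cm [-0.01 -0.    0.92]
```

View pics/lift.png

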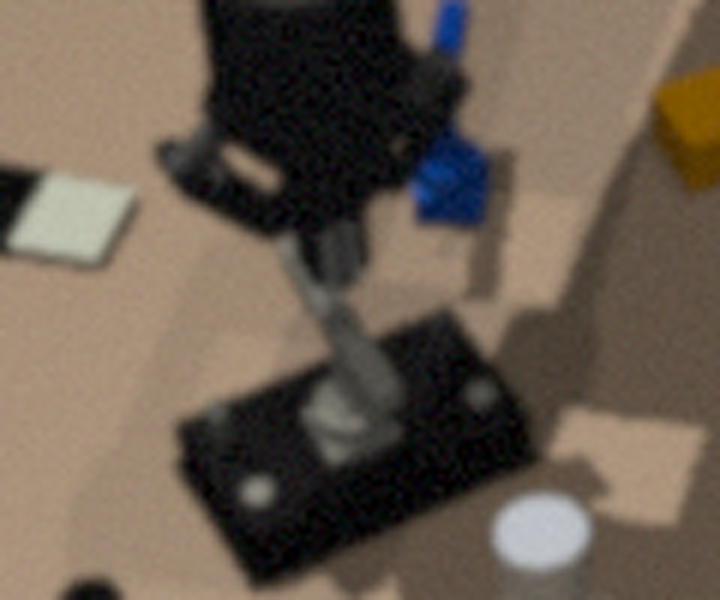

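```bash
python3 - <<'E'
from h import *
s=cap("scene");w=cloud(s)
T=np.linalg.inv(s["cam_to_world"])
for P in((.4961,-.301,.077),(.4961,-.301,.0942),(.4961,-.301,.087)):
    q=s["mtx"]@(T[:3]@np.append(P,1));print(P,(q[:2]/q[2]).round(1))
np.set_printoptions(suppress=True,linewidth=200)
for v in range(216,236,2):
    print(v,[(u,*(w[v,u]*1000).round(0).astype(int)) if not np.isnan(w[v,u,2]) else (u,) for u in range(189,203,2)])
E
```

```text
(0.4961, -0.301, 0.077) [196.9 235.3]
(0.4961, -0.301, 0.0942) [196.2 230.5]
(0.4961, -0.301, 0.087) [196.5 232.5]
216 [(189, np.int64(504), np.int64(-316), np.int64(158)), (191, np.int64(510), np.int64(-312), np.int64(161)), (193, np.int64(508), np.int64(-307), np.int64(157)), (195, np.int64(510), np.int64(-303), np.int64(158)), (197, np.int64(500), np.int64(-296), np.int64(145)), (199, np.int64(508), np.int64(-293), np.int64(151)), (201, np.int64(358), np.int64(-248), np.int64(-2))]
218 [(189, np.int64(503), np.int64(-316), np.int64(149)), (191, np.int64(513), np.int64(-314), np.int64(158)), (193, np.int64(514), np.int64(-309), np.int64(157)), (195, np.int64(510), np.int64(-303), np.int64(151)), (197, np.int64(508), np.int64(-298), np.int64(147)), (199, np.int64(504), np.int64(-292), np.int64(140)), (201, np.int64(504), np.int64(-288), np.int64(139))]
220 [(189, np.int64(497), np.int64(-315), np.int64(137)), (191, np.int64(501), np.int64(-311), np.int64(139)), (193, np.int64(503), np.int64(-307), np.int64(140)), (195, np.int64(509), np.int64(-304), np.int64(144)), (197, np.int64(50
[... 2034 characters left out ...]
-298), np.int64(-3)), (191, np.int64(406), np.int64(-293), np.int64(-1)), (193, np.int64(497), np.int64(-310), np.int64(93)), (195, np.int64(500), np.int64(-305), np.int64(94)), (197, np.int64(499), np.int64(-300), np.int64(92)), (199, np.int64(501), np.int64(-296), np.int64(91)), (201, np.int64(415), np.int64(-269), np.int64(-3))]
234 [(189, np.int64(413), np.int64(-301), np.int64(2)), (191, np.int64(416), np.int64(-297), np.int64(3)), (193, np.int64(494), np.int64(-310), np.int64(84)), (195, np.int64(507), np.int64(-308), np.int64(96)), (197, np.int64(511), np.int64(-304), np.int64(97)), (199, np.int64(509), np.int64(-299), np.int64(93)), (201, np.int64(423), np.int64(-272), np.int64(-1))]
```

The fingers shut above the bar. Depth shows the tips at z≈0.113 with the TCP reported at 0.094, so they are about 36 mm higher than the stated geometry. I'll trust the camera, reopen and go lower with a force check.

carry_out(
  commands=[
    {"travel": [0,0,0],"twist": [0,0,0]},
    {"travel": [0,0,0],"twist": [0,0,0]},
    {"travel": [0,0,0],"twist": [0,0,0]},
    {"travel": [0,0,0],"twist": [0,0,0]},
    {"travel": [0,0,0],"twist": [0,0,0]},
  ],
  fingers=1,
)

```text
time_s: 7.02
eef_pos: [0.496, -0.3009, 0.094]
tcp_rot: [-0.041, 0.999, 0.0, -0.0]
force: [-0.1, 0.4, -0.8]
opening: 0.0608
```

carry_out(
  commands=[
    {"travel": [0,0,0],"twist": [0,0,0]},
    {"travel": [0,0,0],"twist": [0,0,0]},
    {"travel": [0,0,1.0],"twist": [0,0,0]},
    {"travel": [0,0,1.0],"twist": [0,0,0]},
    {"travel": [0,0,0],"twist": [0,0,0]},
  ],
)

```text
time_s: 7.43
eef_pos: [0.4947, -0.3, 0.0707]
tcp_rot: [-0.041, 0.999, 0.002, -0.002]
force: [-0.2, -0.8, -0.7]
opening: 0.0855
```

```bash
python3 st.py .4962 -.301 .049;  python3 - <<'E'
from h import *
s=cap("scene");w=cloud(s)[140:250,150:250].reshape(-1,3)
# lowest open-finger points, both sides of the bar in y
for a,b in((-.37,-.32),(-.285,-.23)):
    q=w[(w[:,0]>.45)&(w[:,0]<.56)&(w[:,1]>a)&(w[:,1]<b)&(w[:,2]>.055)&(w[:,2]<.2)]
    print(a,len(q),np.sort(q[:,2])[:8].round(3),q[np.argsort(q[:,2])[:8]].mean(0).round(3))
E
```

```text
t 7.43 p [ 0.4947 -0.3     0.0707] az -175.34 zaxis [-0.004   0.0029 -1.    ] q6 -129.6 F [-0.2 -0.8 -0.7] T [-0.019 -0.04   0.044] open 0.0855
go cm [-0.15 -0.12  2.17]
-0.37 445 [0.102 0.104 0.104 0.105 0.106 0.106 0.108 0.108] [ 0.507 -0.348  0.105]
-0.285 365 [0.1   0.1   0.102 0.106 0.107 0.107 0.107 0.107] [ 0.497 -0.255  0.105]
```

carry_out(
  commands=[
    {"travel": [0,0,0.7],"twist": [0,0,0]},
    {"travel": [0,0,0.7],"twist": [0,0,0]},
    {"travel": [0,0,0.7],"twist": [0,0,0]},
    {"travel": [0,0,0],"twist": [0,0,0]},
    {"travel": [0,0,0],"twist": [0,0,0]},
  ],
)

```text
time_s: 7.9
eef_pos: [0.4957, -0.3007, 0.0523]
tcp_rot: [-0.041, 0.999, 0.0, -0.001]
force: [0.1, 0.5, 0.1]
opening: 0.0856
```

carry_out(
  commands=[
    {"travel": [0,0,0],"twist": [0,0,0]},
    {"travel": [0,0,0],"twist": [0,0,0]},
    {"travel": [0,0,0],"twist": [0,0,0]},
    {"travel": [0,0,0],"twist": [0,0,0]},
    {"travel": [0,0,0],"twist": [0,0,0]},
  ],
  fingers=0,
  grip_force=100,
)

```text
time_s: 8.32
eef_pos: [0.4962, -0.301, 0.0533]
tcp_rot: [-0.041, 0.999, -0.0, 0.0]
force: [-0.1, -0.3, 0.3]
opening: 0.0249
```

carry_out(
  commands=[
    {"travel": [0,0,0],"twist": [0,0,0]},
    {"travel": [0,0,0],"twist": [0,0,0]},
    {"travel": [0,0,0],"twist": [0,0,0]},
    {"travel": [0,0,0],"twist": [0,0,0]},
    {"travel": [0,0,0],"twist": [0,0,0]},
  ],
)

```text
time_s: 8.73
eef_pos: [0.4963, -0.3013, 0.0535]
tcp_rot: [-0.041, 0.999, -0.0, 0.0]
force: [-0.2, -2.0, 2.1]
opening: 0.012
```

```bash
python3 st.py .4962 -.301 .05
```

```text
t 8.73 p [ 0.4963 -0.3013  0.0535] az -175.35 zaxis [ 7.e-04 -7.e-04 -1.e+00] q6 -129.6 F [-0.2 -2.   2.1] T [-0.32  -0.     0.011] open 0.0120
go cm [0.   0.03 0.35]
```

Bar gripped (opening 12 mm, 2 N). I lift it straight up.

carry_out(
  commands=[
    {"travel": [0,0,-0.8],"twist": [0,0,0]},
    {"travel": [0,0,-1.5],"twist": [0,0,0]},
    {"travel": [0,0,-2.5],"twist": [0,0,0]},
    {"travel": [0,0,-3.5],"twist": [0,0,0]},
    {"travel": [0,0,-3.5],"twist": [0,0,0]},
  ],
)

```text
time_s: 9.15
eef_pos: [0.4949, -0.2999, 0.1705]
tcp_rot: [-0.041, 0.999, 0.002, -0.002]
force: [0.5, 0.5, -4.1]
opening: 0.0117
```

carry_out(
  commands=[
    {"travel": [0,0,-3.0],"twist": [0,0,0]},
    {"travel": [0,0,-1.4],"twist": [0,0,0]},
    {"travel": [0,0,0],"twist": [0,0,0]},
    {"travel": [0,0,0],"twist": [0,0,0]},
    {"travel": [0,0,0],"twist": [0,0,0]},
  ],
)

```text
time_s: 9.57
eef_pos: [0.4952, -0.3003, 0.2123]
tcp_rot: [-0.041, 0.999, 0.002, -0.002]
force: [-0.2, -0.2, -4.6]
opening: 0.012
```

```bash
python3 st.py .596 .0108 .215; python3 - <<'E'
from h import *
s=cap("scene");cv2.imwrite("pics/held.png",cv2.resize(s["image"][120:270,130:270],(560,600),interpolation=2))
E
```

```text
t 9.57 p [ 0.4952 -0.3003  0.2123] az -175.33 zaxis [-0.0038  0.0029 -1.    ] q6 -129.6 F [-0.2 -0.2 -4.6] T [-0.006  0.032  0.016] open 0.0120
go cm [-12.57  30.19  -0.22]
```

View pics/held.png

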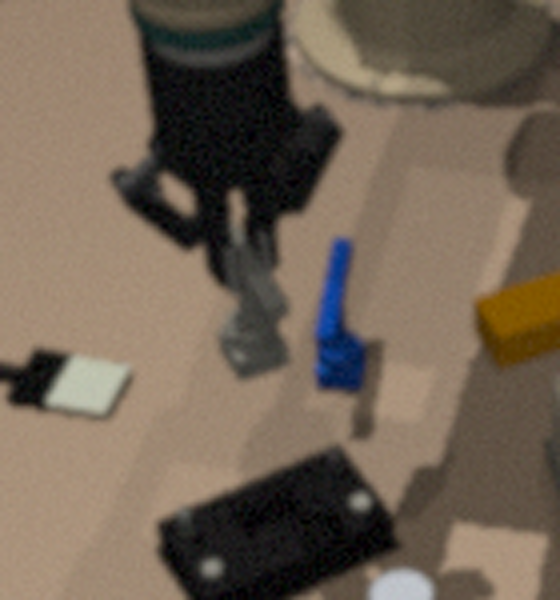

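The picture shows the key held upright at (255,320), the stand pocket empty at (280,520), and nothing else disturbed. I carry it to the boss.

carry_out(
  commands=[
    {"travel": [-0.7,1.7,0],"twist": [0,0,0]},
    {"travel": [-1.4,3.35,0],"twist": [0,0,0]},
    {"travel": [-1.4,3.35,0],"twist": [0,0,0]},
    {"travel": [-1.4,3.35,0],"twist": [0,0,0]},
    {"travel": [-1.4,3.35,0],"twist": [0,0,0]},
  ],
)

```text
time_s: 10.03
eef_pos: [0.546, -0.1435, 0.2128]
tcp_rot: [-0.04, 0.999, 0.001, -0.002]
force: [0.5, -0.7, -4.6]
opening: 0.0118
```

carry_out(
  commands=[
    {"travel": [-1.4,3.35,0],"twist": [0,0,0]},
    {"travel": [-1.4,3.35,0],"twist": [0,0,0]},
    {"travel": [-1.4,3.35,0],"twist": [0,0,0]},
    {"travel": [-1.4,3.35,0],"twist": [0,0,0]},
    {"travel": [-0.6,1.5,0],"twist": [0,0,0]},
  ],
)

```text
time_s: 10.45
eef_pos: [0.5961, 0.0126, 0.2125]
tcp_rot: [-0.042, 0.999, 0.001, -0.002]
force: [-0.3, -0.2, -4.2]
opening: 0.0119
```

carry_out(
  commands=[
    {"travel": [0,0,0],"twist": [0,0,6.3]},
    {"travel": [0,0,0],"twist": [0,0,6.3]},
    {"travel": [0,0,0],"twist": [0,0,6.3]},
    {"travel": [0,0,0],"twist": [0,0,6.3]},
    {"travel": [0,0,0],"twist": [0,0,6.3]},
  ],
)

```text
time_s: 10.87
eef_pos: [0.5955, 0.0084, 0.2126]
tcp_rot: [0.235, 0.972, -0.0, -0.002]
force: [-0.3, 0.5, -4.4]
opening: 0.012
```

carry_out(
  commands=[
    {"travel": [0,0,0],"twist": [0,0,6.2]},
    {"travel": [0,0,0],"twist": [0,0,0]},
    {"travel": [0,0,0],"twist": [0,0,0]},
    {"travel": [0,0,0],"twist": [0,0,0]},
    {"travel": [0,0,0],"twist": [0,0,0]},
  ],
)

```text
time_s: 11.28
eef_pos: [0.5961, 0.0082, 0.2145]
tcp_rot: [0.283, 0.959, -0.0, -0.001]
force: [0.5, 0.1, -5.2]
opening: 0.012
```

```bash
python3 st.py .596 .0108 .215; cat > keyobs.py <<'E'
from h import *
# bar & foot of held key from both cameras: points in a cylinder about the expected axis
p=env.get_state()["eef_pos"]
for n in("top","scene"):
    Z=[]
    for i in range(4): c=cap(n);Z.append(c["z_map"])
    Z=np.array(Z);Z[Z==0]=np.nan;c["z_map"]=np.nanmedian(Z,0)
    w=cloud(c).reshape(-1,3);f=p[2]-.0435
    hv=cv2.cvtColor(c["image"],cv2.COLOR_BGR2HSV).reshape(-1,3)
    for nm,lo,hi,r in(("socket",f-.004,f+.022,.03),("bar",f+.066,f+.089,.06)):
        k=(w[:,2]>lo)&(w[:,2]<hi)&(np.hypot(w[:,0]-p[0],w[:,1]-p[1])<r);q=w[k]
        if len(q)>5: print(n,nm,len(q),"z",q[:,2].min().round(4),q[:,2].max().round(4),(q.mean(0)[:2]*1000).round(1),cv2.minAreaRect(q[:,:2].astype(np.float32)*1000))
E
python3 keyobs.py
```

```text
t 11.28 p [0.5961 0.0082 0.2145] az 147.09 zaxis [-1.e-03  1.e-04 -1.e+00] q6 -59.8 F [ 0.5  0.1 -5.2] T [ 0.018  0.004 -0.031] open 0.0120
go cm [ 0.14  0.21 -0.05]
top socket 15 z 0.1748 0.1899 [578.8   6.7] ((578.4962158203125, 7.23747444152832), (9.088340759277344, 20.544431686401367), 5.379678726196289)
top bar 54 z 0.2398 0.258 [565.3  27.5] ((571.2588500976562, 21.059358596801758), (17.724706649780273, 45.89866638183594), 38.312625885009766)
scene socket 102 z 0.1707 0.193 [ 6.091e+02 -2.000e-01] ((598.5599975585938, 6.375465393066406), (31.71622085571289, 32.62469482421875), 56.49171447753906)
scene bar 265 z 0.237 0.2599 [604.7   2.9] ((598.5842895507812, 5.248813629150391), (36.96968460083008, 98.66677856445312), 71.04371643066406)
```

carry_out(
  commands=[
    {"travel": [0.22,0.23,0],"twist": [0,0,0]},
    {"travel": [0,0,1.0],"twist": [0,0,0]},
    {"travel": [0,0,1.0],"twist": [0,0,0]},
    {"travel": [0,0,0.3],"twist": [0,0,0]},
    {"travel": [0,0,0],"twist": [0,0,0]},
  ],
)

```text
time_s: 12.1
eef_pos: [0.5947, 0.0114, 0.1897]
tcp_rot: [0.284, 0.959, -0.0, -0.002]
force: [-0.4, -0.3, -4.1]
opening: 0.0119
```

carry_out(
  commands=[
    {"travel": [0,0,0],"twist": [0,0,0]},
    {"travel": [0,0,0],"twist": [0,0,0]},
    {"travel": [0,0,0],"twist": [0,0,0]},
    {"travel": [0,0,0],"twist": [0,0,0]},
    {"travel": [0,0,0],"twist": [0,0,0]},
  ],
)

```text
time_s: 12.52
eef_pos: [0.5958, 0.0113, 0.1925]
tcp_rot: [0.284, 0.959, 0.0, 0.0]
force: [-0.5, -0.1, -4.0]
opening: 0.0121
```

```bash
python3 st.py .5955 .0113 .1835; python3 keyobs.py|grep scene
```

```text
t 12.52 p [0.5958 0.0113 0.1925] az 146.96 zaxis [ 7.e-04  1.e-04 -1.e+00] q6 -59.4 F [-0.5 -0.1 -4. ] T [ 0.026 -0.025  0.018] open 0.0121
go cm [ 0.02 -0.02  0.9 ]
scene socket 102 z 0.147 0.1706 [608.1   2.3] ((601.1846313476562, 7.246898651123047), (32.28976058959961, 24.0283203125), 55.09833908081055)
scene bar 252 z 0.2153 0.238 [603.7   6.2] ((599.0440063476562, 10.609455108642578), (37.54719543457031, 95.6373291015625), 41.40986633300781)
```

carry_out(
  commands=[
    {"travel": [0,0,0.25],"twist": [0,0,0]},
    {"travel": [0,0,0.25],"twist": [0,0,0]},
    {"travel": [0,0,0.25],"twist": [0,0,0]},
    {"travel": [0,0,0.25],"twist": [0,0,0]},
    {"travel": [0,0,0.2],"twist": [0,0,0]},
  ],
)

```text
time_s: 13.33
eef_pos: [0.5955, 0.0114, 0.1795]
tcp_rot: [0.284, 0.959, -0.0, -0.0]
force: [-0.0, -0.5, -4.2]
opening: 0.0123
```

carry_out(
  commands=[
    {"travel": [0,0,0.1],"twist": [0,0,0]},
    {"travel": [0,0,0.1],"twist": [0,0,0]},
    {"travel": [0,0,0],"twist": [0,0,0]},
    {"travel": [0,0,0],"twist": [0,0,0]},
    {"travel": [0,0,0],"twist": [0,0,0]},
  ],
)

```text
time_s: 13.75
eef_pos: [0.5957, 0.0114, 0.1783]
tcp_rot: [0.284, 0.959, 0.0, 0.0]
force: [0.4, 0.2, -4.2]
opening: 0.0124
```

```bash
python3 st.py .5955 .0113 .167
```

```text
t 13.75 p [0.5957 0.0114 0.1783] az 146.96 zaxis [ 3.e-04  1.e-04 -1.e+00] q6 -59.4 F [ 0.4  0.2 -4.2] T [ 0.013 -0.008  0.078] open 0.0124
go cm [ 0.02 -0.02  1.13]
```

carry_out(
  commands=[
    {"travel": [0,0,0.15],"twist": [0,0,0]},
    {"travel": [0,0,0.15],"twist": [0,0,0]},
    {"travel": [0,0,0],"twist": [0,0,0]},
    {"travel": [0,0,0],"twist": [0,0,0]},
    {"travel": [0,0,0],"twist": [0,0,0]},
  ],
)

```text
time_s: 14.17
eef_pos: [0.5956, 0.0113, 0.1751]
tcp_rot: [0.284, 0.959, 0.0, -0.0]
force: [-0.6, 0.5, -4.3]
opening: 0.0119
```

```bash
python3 st.py .5955 .0113 .167
```

```text
t 14.17 p [0.5956 0.0113 0.1751] az 146.96 zaxis [-0.e+00  1.e-04 -1.e+00] q6 -59.4 F [-0.6  0.5 -4.3] T [ 0.012  0.019 -0.015] open 0.0119
go cm [ 0.01 -0.01  0.81]
```

carry_out(
  commands=[
    {"travel": [0,0,0.15],"twist": [0,0,0]},
    {"travel": [0,0,0.15],"twist": [0,0,0]},
    {"travel": [0,0,0.15],"twist": [0,0,0]},
    {"travel": [0,0,0],"twist": [0,0,0]},
    {"travel": [0,0,0],"twist": [0,0,0]},
  ],
)

```text
time_s: 14.58
eef_pos: [0.5956, 0.0114, 0.1704]
tcp_rot: [0.284, 0.959, 0.0, -0.0]
force: [-0.3, -0.5, -4.3]
opening: 0.0118
```

carry_out(
  commands=[
    {"travel": [0,0,0.1],"twist": [0,0,0]},
    {"travel": [0,0,0.1],"twist": [0,0,0]},
    {"travel": [0,0,0],"twist": [0,0,0]},
    {"travel": [0,0,0],"twist": [0,0,0]},
    {"travel": [0,0,0],"twist": [0,0,0]},
  ],
)

```text
time_s: 15.0
eef_pos: [0.5957, 0.0113, 0.1686]
tcp_rot: [0.284, 0.959, 0.0, -0.0]
force: [-0.1, 0.2, -3.6]
opening: 0.0123
```

```bash
python3 st.py .5955 .0113 .167
```

```text
t 15.00 p [0.5957 0.0113 0.1686] az 146.96 zaxis [-0.e+00  1.e-04 -1.e+00] q6 -59.4 F [-0.1  0.2 -3.6] T [-0.063  0.075 -0.049] open 0.0123
go cm [ 0.01 -0.01  0.16]
```

carry_out(
  commands=[
    {"travel": [0,0,0.1],"twist": [0,0,0]},
    {"travel": [0,0,0.08],"twist": [0,0,0]},
    {"travel": [0,0,0],"twist": [0,0,0]},
    {"travel": [0,0,0],"twist": [0,0,0]},
    {"travel": [0,0,0],"twist": [0,0,0]},
  ],
)

```text
time_s: 15.42
eef_pos: [0.5957, 0.0113, 0.1669]
tcp_rot: [0.284, 0.959, 0.0, 0.0]
force: [-0.2, -1.0, -2.1]
opening: 0.0123
```

```bash
python3 st.py .5955 .0113 .167
```

```text
t 15.42 p [0.5957 0.0113 0.1669] az 146.96 zaxis [ 2.e-04  0.e+00 -1.e+00] q6 -59.4 F [-0.2 -1.  -2.1] T [-0.068  0.082  0.005] open 0.0123
go cm [ 0.02 -0.01 -0.01]
```

carry_out(
  commands=[
    {"travel": [0,0,0.1],"twist": [0,0,0]},
    {"travel": [0,0,0],"twist": [0,0,4]},
    {"travel": [0,0,0],"twist": [0,0,4]},
    {"travel": [0,0,0],"twist": [0,0,4]},
    {"travel": [0,0,0],"twist": [0,0,4]},
  ],
)

```text
time_s: 15.83
eef_pos: [0.5959, 0.0113, 0.1668]
tcp_rot: [0.416, 0.909, 0.0, 0.001]
force: [-1.4, -0.4, 0.5]
opening: 0.0118
```

```bash
python3 st.py .5955 .0113 .167
```

```text
t 15.83 p [0.5959 0.0113 0.1668] az 130.78 zaxis [ 1.3e-03 -2.0e-04 -1.0e+00] q6 -43.2 F [-1.4 -0.4  0.5] T [-0.064  0.312  0.348] open 0.0118
go cm [ 0.03 -0.03 -0.02]
```

carry_out(
  commands=[
    {"travel": [0,0,0],"twist": [0,0,4]},
    {"travel": [0,0,0.01],"twist": [0,0,4]},
    {"travel": [0,0,0],"twist": [0,0,4]},
    {"travel": [0,0,0.01],"twist": [0,0,4]},
    {"travel": [0,0,0],"twist": [0,0,4]},
  ],
)

```text
time_s: 16.25
eef_pos: [0.5961, 0.0113, 0.1666]
tcp_rot: [0.568, 0.823, 0.0, 0.001]
force: [-1.1, -0.7, 0.6]
opening: 0.0122
```

```bash
python3 st.py .5955 .0113 .167
```

```text
t 16.25 p [0.5961 0.0113 0.1666] az 110.79 zaxis [ 1.9e-03 -2.0e-04 -1.0e+00] q6 -23.3 F [-1.1 -0.7  0.6] T [-0.063 -0.001  0.292] open 0.0122
go cm [ 0.02 -0.05 -0.04]
```

carry_out(
  commands=[
    {"travel": [0,0,0],"twist": [0,0,4]},
    {"travel": [0,0,0.01],"twist": [0,0,4]},
    {"travel": [0,0,0],"twist": [0,0,4]},
    {"travel": [0,0,0.01],"twist": [0,0,4]},
    {"travel": [0,0,0],"twist": [0,0,4]},
  ],
)

```text
time_s: 16.67
eef_pos: [0.5963, 0.0112, 0.1665]
tcp_rot: [0.702, 0.712, 0.001, 0.001]
force: [-0.0, -0.8, 0.8]
opening: 0.0117
```

```bash
python3 st.py .5955 .0113 .167
```

```text
t 16.67 p [0.5963 0.0112 0.1665] az 90.78 zaxis [ 2.5e-03 -4.0e-04 -1.0e+00] q6 -3.2 F [-0.  -0.8  0.8] T [-0.275 -0.079  0.309] open 0.0117
go cm [ 0.02 -0.08 -0.05]
```

carry_out(
  commands=[
    {"travel": [0,0,0],"twist": [0,0,2]},
    {"travel": [0,0,0.01],"twist": [0,0,2]},
    {"travel": [0,0,0],"twist": [0,0,2]},
    {"travel": [0,0,0],"twist": [0,0,2]},
    {"travel": [0,0,0],"twist": [0,0,2]},
  ],
)

```text
time_s: 17.08
eef_pos: [0.5963, 0.0111, 0.1664]
tcp_rot: [0.761, 0.649, 0.001, 0.001]
force: [0.2, -1.3, 1.0]
opening: 0.0116
```

```bash
python3 st.py
```

```text
t 17.08 p [0.5963 0.0111 0.1664] az 80.88 zaxis [ 2.6e-03 -6.0e-04 -1.0e+00] q6 6.7 F [ 0.2 -1.3  1. ] T [-0.29  -0.124  0.299] open 0.0116
```

carry_out(
  commands=[
    {"travel": [0,0,0],"twist": [0,0,2]},
    {"travel": [0,0,0.01],"twist": [0,0,2]},
    {"travel": [0,0,0],"twist": [0,0,2]},
    {"travel": [0,0,0],"twist": [0,0,2]},
    {"travel": [0,0,0],"twist": [0,0,2]},
  ],
)

```text
time_s: 17.5
eef_pos: [0.5964, 0.011, 0.1663]
tcp_rot: [0.815, 0.58, 0.001, 0.001]
force: [0.9, -2.2, -0.2]
opening: 0.0121
```

```bash
python3 st.py
```

```text
t 17.50 p [0.5964 0.011  0.1663] az 70.87 zaxis [ 2.8e-03 -7.0e-04 -1.0e+00] q6 16.7 F [ 0.9 -2.2 -0.2] T [-0.418 -0.14   0.234] open 0.0121
```

carry_out(
  commands=[
    {"travel": [0,0,0],"twist": [0,0,2]},
    {"travel": [0,0,0.01],"twist": [0,0,2]},
    {"travel": [0,0,0],"twist": [0,0,2]},
    {"travel": [0,0,0],"twist": [0,0,2]},
    {"travel": [0,0,0],"twist": [0,0,2]},
  ],
)

```text
time_s: 17.92
eef_pos: [0.5964, 0.0109, 0.1663]
tcp_rot: [0.862, 0.507, 0.001, 0.001]
force: [0.3, -1.8, 0.7]
opening: 0.0121
```

```bash
python3 st.py
```

```text
t 17.92 p [0.5964 0.0109 0.1663] az 60.87 zaxis [ 0.0029 -0.001  -1.    ] q6 26.7 F [ 0.3 -1.8  0.7] T [-0.464 -0.18   0.239] open 0.0121
```

carry_out(
  commands=[
    {"travel": [0,0,0],"twist": [0,0,1]},
    {"travel": [0,0,0.01],"twist": [0,0,1]},
    {"travel": [0,0,0],"twist": [0,0,1]},
    {"travel": [0,0,0],"twist": [0,0,1]},
    {"travel": [0,0,0],"twist": [0,0,1]},
  ],
)

```text
time_s: 18.33
eef_pos: [0.5963, 0.011, 0.1661]
tcp_rot: [0.883, 0.469, 0.001, 0.001]
force: [1.0, -2.9, 5.7]
opening: 0.0117
```

```bash
python3 st.py
```

```text
t 18.33 p [0.5963 0.011  0.1661] az 55.87 zaxis [ 2.5e-03 -5.0e-04 -1.0e+00] q6 31.7 F [ 1.  -2.9  5.7] T [-0.735 -0.403  0.247] open 0.0117
```

carry_out(
  commands=[
    {"travel": [0,0,-0.03],"twist": [0,0,2]},
    {"travel": [0,0,0],"twist": [0,0,2]},
    {"travel": [0,0,0],"twist": [0,0,2]},
    {"travel": [0,0,0],"twist": [0,0,2]},
    {"travel": [0,0,0],"twist": [0,0,2]},
  ],
)

```text
time_s: 18.75
eef_pos: [0.5962, 0.0109, 0.1661]
tcp_rot: [0.921, 0.389, 0.001, 0.001]
force: [2.0, -4.3, 4.3]
opening: 0.0118
```

```bash
python3 st.py
```

```text
t 18.75 p [0.5962 0.0109 0.1661] az 45.82 zaxis [ 2.1e-03 -7.0e-04 -1.0e+00] q6 41.7 F [ 2.  -4.3  4.3] T [-0.823 -0.515  0.194] open 0.0118
```

carry_out(
  commands=[
    {"travel": [0,0,0],"twist": [0,0,1]},
    {"travel": [0,0,0],"twist": [0,0,1]},
    {"travel": [0,0,0],"twist": [0,0,1]},
    {"travel": [0,0,0],"twist": [0,0,1]},
    {"travel": [0,0,0],"twist": [0,0,1]},
  ],
)

```text
time_s: 19.17
eef_pos: [0.5962, 0.0109, 0.166]
tcp_rot: [0.937, 0.349, 0.001, 0.001]
force: [3.0, -3.6, 6.0]
opening: 0.0119
```

```bash
python3 st.py
```

```text
t 19.17 p [0.5962 0.0109 0.166 ] az 40.89 zaxis [ 1.9e-03 -7.0e-04 -1.0e+00] q6 46.6 F [ 3.  -3.6  6. ] T [-0.978 -0.607  0.332] open 0.0119
```

carry_out(
  commands=[
    {"travel": [0,0.03,-0.03],"twist": [0,0,1]},
    {"travel": [0,0.02,-0.02],"twist": [0,0,1]},
    {"travel": [0,0,0],"twist": [0,0,1]},
    {"travel": [0,0,0],"twist": [0,0,1]},
    {"travel": [0,0,0],"twist": [0,0,1]},
  ],
)

```text
time_s: 19.58
eef_pos: [0.5961, 0.0108, 0.166]
tcp_rot: [0.951, 0.308, 0.0, 0.0]
force: [2.4, -4.4, 4.5]
opening: 0.0124
```

```bash
python3 st.py
```

```text
t 19.58 p [0.5961 0.0108 0.166 ] az 35.86 zaxis [ 6.e-04 -2.e-04 -1.e+00] q6 51.6 F [ 2.4 -4.4  4.5] T [-0.967 -0.592  0.253] open 0.0124
```

carry_out(
  commands=[
    {"travel": [0,0,0],"twist": [0,0,1]},
    {"travel": [0,0,0],"twist": [0,0,1]},
    {"travel": [0,0,0],"twist": [0,0,1]},
    {"travel": [0,0,0],"twist": [0,0,1]},
    {"travel": [0,0,0],"twist": [0,0,1]},
  ],
)

```text
time_s: 20.0
eef_pos: [0.5961, 0.0108, 0.1659]
tcp_rot: [0.964, 0.266, 0.0, 0.0]
force: [3.0, -3.7, 3.9]
opening: 0.0122
```

```bash
python3 st.py
```

```text
t 20.00 p [0.5961 0.0108 0.1659] az 30.86 zaxis [ 5.e-04 -3.e-04 -1.e+00] q6 56.6 F [ 3.  -3.7  3.9] T [-1.054 -0.593  0.272] open 0.0122
```

carry_out(
  commands=[
    {"travel": [0,0,-0.02],"twist": [0,0,2]},
    {"travel": [0,0.02,0],"twist": [0,0,2]},
    {"travel": [0,0,0],"twist": [0,0,2]},
    {"travel": [0,0,0],"twist": [0,0,1]},
    {"travel": [0,0,0],"twist": [0,0,1]},
  ],
)

```text
time_s: 20.42
eef_pos: [0.5961, 0.0107, 0.1659]
tcp_rot: [0.98, 0.198, -0.0, 0.0]
force: [2.9, -4.4, 4.0]
opening: 0.0119
```

```bash
python3 st.py
```

```text
t 20.42 p [0.5961 0.0107 0.1659] az 22.88 zaxis [-0.e+00 -2.e-04 -1.e+00] q6 64.6 F [ 2.9 -4.4  4. ] T [-0.984 -0.627  0.208] open 0.0119
```

carry_out(
  commands=[
    {"travel": [0,0,0],"twist": [0,0,1]},
    {"travel": [0,0,0],"twist": [0,0,1]},
    {"travel": [0,0,0],"twist": [0,0,1]},
    {"travel": [0,0,0],"twist": [0,0,1]},
    {"travel": [0,0,0],"twist": [0,0,1]},
  ],
)

```text
time_s: 20.83
eef_pos: [0.5961, 0.0106, 0.1659]
tcp_rot: [0.988, 0.155, -0.0, 0.0]
force: [2.2, -4.8, 4.0]
opening: 0.0121
```

```bash
python3 st.py
```

```text
t 20.83 p [0.5961 0.0106 0.1659] az 17.88 zaxis [-1.e-04 -2.e-04 -1.e+00] q6 69.6 F [ 2.2 -4.8  4. ] T [-1.06  -0.572  0.279] open 0.0121
```

carry_out(
  commands=[
    {"travel": [0,0,0],"twist": [0,0,2]},
    {"travel": [0,0,0],"twist": [0,0,2]},
    {"travel": [0,0,0],"twist": [0,0,2]},
    {"travel": [0,0,0],"twist": [0,0,1]},
    {"travel": [0,0,0],"twist": [0,0,1]},
  ],
)

```text
time_s: 21.25
eef_pos: [0.596, 0.0106, 0.1658]
tcp_rot: [0.996, 0.086, -0.0, 0.0]
force: [2.2, -5.4, 4.0]
opening: 0.0119
```

```bash
python3 st.py
```

```text
t 21.25 p [0.596  0.0106 0.1658] az 9.87 zaxis [-3.e-04 -4.e-04 -1.e+00] q6 77.6 F [ 2.2 -5.4  4. ] T [-1.113 -0.583  0.232] open 0.0119
```

carry_out(
  commands=[
    {"travel": [0,0,0],"twist": [0,0,1]},
    {"travel": [0,0,0],"twist": [0,0,1]},
    {"travel": [0,0,0],"twist": [0,0,1]},
    {"travel": [0,0,0],"twist": [0,0,1]},
    {"travel": [0,0,0],"twist": [0,0,1]},
  ],
)

```text
time_s: 21.67
eef_pos: [0.596, 0.0105, 0.1658]
tcp_rot: [0.999, 0.043, -0.0, 0.0]
force: [2.6, -4.8, 3.7]
opening: 0.0123
```

```bash
python3 st.py
```

```text
t 21.67 p [0.596  0.0105 0.1658] az 4.88 zaxis [-4.e-04 -4.e-04 -1.e+00] q6 82.6 F [ 2.6 -4.8  3.7] T [-1.087 -0.518  0.277] open 0.0123
```

carry_out(
  commands=[
    {"travel": [0,0,0],"twist": [0,0,2]},
    {"travel": [0,0,0],"twist": [0,0,2]},
    {"travel": [0,0,0],"twist": [0,0,2]},
    {"travel": [0,0,0],"twist": [0,0,1]},
    {"travel": [0,0,0],"twist": [0,0,1]},
  ],
)

```text
time_s: 22.08
eef_pos: [0.5959, 0.0105, 0.1657]
tcp_rot: [1.0, -0.027, -0.0, 0.0]
force: [1.3, -5.6, 3.5]
opening: 0.0118
```

```bash
python3 st.py
```

```text
t 22.08 p [0.5959 0.0105 0.1657] az -3.13 zaxis [-6.e-04 -5.e-04 -1.e+00] q6 90.6 F [ 1.3 -5.6  3.5] T [-1.214 -0.463  0.274] open 0.0118
```

carry_out(
  commands=[
    {"travel": [0,0,0],"twist": [0,0,1]},
    {"travel": [0,0,0],"twist": [0,0,1]},
    {"travel": [0,0,0],"twist": [0,0,1]},
    {"travel": [0,0,0],"twist": [0,0,1]},
    {"travel": [0,0,0],"twist": [0,0,1]},
  ],
)

```text
time_s: 22.5
eef_pos: [0.5959, 0.0104, 0.1657]
tcp_rot: [0.997, -0.071, -0.0, 0.0]
force: [2.2, -6.0, 3.9]
opening: 0.0119
```

```bash
python3 st.py
```

```text
t 22.50 p [0.5959 0.0104 0.1657] az -8.13 zaxis [-8.e-04 -5.e-04 -1.e+00] q6 95.6 F [ 2.2 -6.   3.9] T [-1.183 -0.421  0.276] open 0.0119
```

carry_out(
  commands=[
    {"travel": [0,0,0],"twist": [0,0,1]},
    {"travel": [0,0,0],"twist": [0,0,1]},
    {"travel": [0,0,0],"twist": [0,0,1]},
    {"travel": [0,0,0],"twist": [0,0,1]},
    {"travel": [0,0,0],"twist": [0,0,1]},
  ],
)

```text
time_s: 22.92
eef_pos: [0.5958, 0.0104, 0.1657]
tcp_rot: [0.993, -0.114, -0.0, 0.0]
force: [1.6, -5.0, 3.5]
opening: 0.0119
```

```bash
python3 st.py
```

```text
t 22.92 p [0.5958 0.0104 0.1657] az -13.13 zaxis [-9.e-04 -6.e-04 -1.e+00] q6 100.6 F [ 1.6 -5.   3.5] T [-1.229 -0.393  0.273] open 0.0119
```

carry_out(
  commands=[
    {"travel": [0,0,0],"twist": [0,0,1]},
    {"travel": [0,0,0],"twist": [0,0,1]},
    {"travel": [0,0,0],"twist": [0,0,1]},
    {"travel": [0,0,0],"twist": [0,0,1]},
    {"travel": [0,0,0],"twist": [0,0,1]},
  ],
)

```text
time_s: 23.33
eef_pos: [0.5958, 0.0104, 0.1656]
tcp_rot: [0.988, -0.158, -0.0, 0.0]
force: [2.0, -5.6, 4.4]
opening: 0.0121
```

```bash
python3 st.py
```

```text
t 23.33 p [0.5958 0.0104 0.1656] az -18.13 zaxis [-1.e-03 -7.e-04 -1.e+00] q6 105.6 F [ 2.  -5.6  4.4] T [-1.218 -0.458  0.288] open 0.0121
```

carry_out(
  commands=[
    {"travel": [0,0,0],"twist": [0,0,1]},
    {"travel": [0,0,0],"twist": [0,0,1]},
    {"travel": [0,0,0],"twist": [0,0,1]},
    {"travel": [0,0,0],"twist": [0,0,1]},
    {"travel": [0,0,0],"twist": [0,0,1]},
  ],
)

```text
time_s: 23.75
eef_pos: [0.5958, 0.0104, 0.1657]
tcp_rot: [0.98, -0.2, -0.0, 0.0]
force: [1.5, -5.8, 3.5]
opening: 0.0118
```

```bash
python3 st.py
```

```text
t 23.75 p [0.5958 0.0104 0.1657] az -23.13 zaxis [-1.1e-03 -7.0e-04 -1.0e+00] q6 110.6 F [ 1.5 -5.8  3.5] T [-1.232 -0.252  0.366] open 0.0118
```

carry_out(
  commands=[
    {"travel": [0,0,0],"twist": [0,0,1]},
    {"travel": [0,0,0],"twist": [0,0,1]},
    {"travel": [0,0,0],"twist": [0,0,1]},
    {"travel": [0,0,0],"twist": [0,0,1]},
    {"travel": [0,0,0],"twist": [0,0,1]},
  ],
)

```text
time_s: 24.17
eef_pos: [0.5957, 0.0104, 0.1657]
tcp_rot: [0.97, -0.243, -0.0, 0.001]
force: [1.3, -5.4, 3.4]
opening: 0.0118
```

```bash
python3 st.py
```

```text
t 24.17 p [0.5957 0.0104 0.1657] az -28.11 zaxis [-1.2e-03 -8.0e-04 -1.0e+00] q6 115.6 F [ 1.3 -5.4  3.4] T [-1.226 -0.297  0.49 ] open 0.0118
```

carry_out(
  commands=[
    {"travel": [0,0,0],"twist": [0,0,0]},
    {"travel": [0,0,0],"twist": [0,0,0]},
    {"travel": [0,0,0],"twist": [0,0,0.8]},
    {"travel": [0,0,0],"twist": [0,0,0.8]},
    {"travel": [0,0,0],"twist": [0,0,0.9]},
  ],
)

```text
time_s: 24.58
eef_pos: [0.5957, 0.0104, 0.1657]
tcp_rot: [0.965, -0.264, -0.0, 0.001]
force: [1.1, -5.3, 4.1]
opening: 0.0119
```

```bash
python3 st.py
```

```text
t 24.58 p [0.5957 0.0104 0.1657] az -30.59 zaxis [-1.2e-03 -8.0e-04 -1.0e+00] q6 118.1 F [ 1.1 -5.3  4.1] T [-1.261 -0.193  0.531] open 0.0119
```

carry_out(
  commands=[
    {"travel": [0,0,0],"twist": [0,0,0]},
    {"travel": [0,0,0],"twist": [0,0,-2]},
    {"travel": [0,0,0],"twist": [0,0,-2]},
    {"travel": [0,0,-0.05],"twist": [0,0,-1.5]},
    {"travel": [0,0,-0.05],"twist": [0,0,0]},
  ],
)

```text
time_s: 25.0
eef_pos: [0.5954, 0.0105, 0.1658]
tcp_rot: [0.976, -0.217, -0.001, 0.0]
force: [3.5, -5.2, -1.0]
opening: 0.0123
```

```bash
python3 st.py
```

```text
t 25.00 p [0.5954 0.0105 0.1658] az -25.02 zaxis [-2.5e-03 -3.0e-04 -1.0e+00] q6 112.5 F [ 3.5 -5.2 -1. ] T [-1.099 -0.479  0.004] open 0.0123
```

carry_out(
  commands=[
    {"travel": [0.04,0.02,0],"twist": [0,0,0]},
    {"travel": [0,0,-0.1],"twist": [0,0,0]},
    {"travel": [0,0,-0.1],"twist": [0,0,0]},
    {"travel": [0,0,-0.1],"twist": [0,0,0]},
    {"travel": [0,0,0],"twist": [0,0,0]},
  ],
)

```text
time_s: 25.42
eef_pos: [0.5954, 0.0104, 0.1675]
tcp_rot: [0.976, -0.217, -0.002, 0.0]
force: [2.4, -3.1, -6.4]
opening: 0.0118
```

```bash
python3 st.py
```

```text
t 25.42 p [0.5954 0.0104 0.1675] az -25.07 zaxis [-4.4e-03  1.0e-04 -1.0e+00] q6 112.5 F [ 2.4 -3.1 -6.4] T [-1.025 -0.627 -0.003] open 0.0118
```

carry_out(
  commands=[
    {"travel": [0.03,0.02,-0.3],"twist": [0,0,0]},
    {"travel": [0,0,-0.3],"twist": [0,0,0]},
    {"travel": [0,0,-0.3],"twist": [0,0,0]},
    {"travel": [0,0,-0.3],"twist": [0,0,0]},
    {"travel": [0,0,-0.3],"twist": [0,0,0]},
  ],
)

```text
time_s: 25.83
eef_pos: [0.5962, 0.011, 0.1852]
tcp_rot: [0.976, -0.216, -0.001, -0.001]
force: [0.5, -1.0, -4.1]
opening: 0.0119
```

carry_out(
  commands=[
    {"travel": [0,0,-0.4],"twist": [0,0,0]},
    {"travel": [0,0,-1],"twist": [0,0,0]},
    {"travel": [0,0,-1.5],"twist": [0,0,0]},
    {"travel": [0,0,-0.5],"twist": [0,0,0]},
    {"travel": [0,0,0],"twist": [0,0,0]},
  ],
)

```text
time_s: 26.25
eef_pos: [0.5974, 0.0103, 0.2218]
tcp_rot: [0.976, -0.217, 0.002, -0.001]
force: [1.2, 0.3, -3.6]
opening: 0.0119
```

```bash
python3 st.py; python3 keyobs.py | grep scene;python3 st.py .4963 -.3013 .216
```

```text
t 26.25 p [0.5974 0.0103 0.2218] az -25.03 zaxis [ 4.4e-03  2.0e-04 -1.0e+00] q6 112.5 F [ 1.2  0.3 -3.6] T [-0.013 -0.021  0.038] open 0.0119
scene socket 131 z 0.1743 0.1999 [607.9   4.3] ((598.9563598632812, 9.69675064086914), (32.47733688354492, 31.40631866455078), 63.0308837890625)
scene bar 254 z 0.2444 0.2672 [607.9   4.1] ((598.5543212890625, 7.551755905151367), (37.8328742980957, 93.52415466308594), 79.00425720214844)
t 26.65 p [0.5963 0.0102 0.2184] az -25.04 zaxis [-1.e-03  2.e-04 -1.e+00] q6 112.5 F [ 0.3  0.6 -4. ] T [-0.032  0.008 -0.005] open 0.0121
go cm [ 4.12 32.45  0.24]
```

```bash
python3 - <<'E'
from h import *
for n in("top","scene"):
    Z=[]
    for i in range(4): c=cap(n);Z.append(c["z_map"])
    Z=np.array(Z);Z[Z==0]=np.nan;c["z_map"]=np.nanmedian(Z,0);w=cloud(c)
    k=((w[...,2]>.024)&(w[...,2]<.036)&(np.hypot(w[...,0]-.497,w[...,1]+.3)<.085)&(c["image"].max(-1)<110)).astype(np.uint8)
    nl,L,S,_=cv2.connectedComponentsWithStats(k);i=1+np.argmax(S[1:,4]);q=w[L==i]
    print(n,len(q),cv2.minAreaRect(q[:,:2].astype(np.float32)*1000))
    # pocket floor / hole
    f=w[(w[...,2]>.005)&(w[...,2]<.018)&(np.hypot(w[...,0]-.499,w[...,1]+.301)<.025)]
    if len(f)>5: print(" pocket floor",len(f),(f.mean(0)*1000).round(1),cv2.minAreaRect(f[:,:2].astype(np.float32)*1000))
E
python3 st.py
```

```text
top 706 ((496.6395568847656, -300.16607666015625), (74.98603057861328, 130.5027313232422), 7.057450294494629)
 pocket floor 110 [ 497.6 -302.2   10.2] ((497.0938720703125, -301.8685302734375), (34.31524658203125, 34.5549430847168), 1.7848554849624634)
scene 982 ((499.53631591796875, -302.9367370605469), (78.27943420410156, 129.26646423339844), 6.791780471801758)
 pocket floor 120 [ 488.8 -300.2   10.7] ((492.4920349121094, -300.719970703125), (28.941417694091797, 33.311153411865234), 4.514829635620117)
t 27.05 p [0.5966 0.0101 0.219 ] az -25.04 zaxis [ 0.e+00  1.e-04 -1.e+00] q6 112.5 F [ 0.1  0.4 -4.1] T [0.004 0.026 0.06 ] open 0.0117
```

carry_out(
  commands=[
    {"travel": [0.2,1.8,0],"twist": [0,0,0]},
    {"travel": [0.45,3.4,0],"twist": [0,0,0]},
    {"travel": [0.45,3.4,0],"twist": [0,0,0]},
    {"travel": [0.45,3.4,0],"twist": [0,0,0]},
    {"travel": [0.45,3.4,0],"twist": [0,0,0]},
  ],
)

```text
time_s: 27.47
eef_pos: [0.5489, -0.1391, 0.2191]
tcp_rot: [0.976, -0.216, 0.0, -0.0]
force: [0.1, -0.6, -5.1]
opening: 0.0118
```

carry_out(
  commands=[
    {"travel": [0.45,3.4,0],"twist": [0,0,0]},
    {"travel": [0.45,3.4,0],"twist": [0,0,0]},
    {"travel": [0.45,3.4,0],"twist": [0,0,0]},
    {"travel": [0.45,3.4,0],"twist": [0,0,0]},
    {"travel": [0.4,3.4,0],"twist": [0,0,0]},
  ],
)

```text
time_s: 27.88
eef_pos: [0.4968, -0.3027, 0.2191]
tcp_rot: [0.976, -0.217, 0.0, 0.0]
force: [0.9, 0.8, -4.9]
opening: 0.0124
```

carry_out(
  commands=[
    {"travel": [0,0,0],"twist": [0,0,-6.4]},
    {"travel": [0,0,0],"twist": [0,0,-6.4]},
    {"travel": [0,0,0],"twist": [0,0,-6.4]},
    {"travel": [0,0,0],"twist": [0,0,-6.4]},
    {"travel": [0,0,0],"twist": [0,0,-6.4]},
  ],
)

```text
time_s: 28.3
eef_pos: [0.4974, -0.3013, 0.219]
tcp_rot: [0.998, 0.063, 0.0, -0.0]
force: [-0.7, 0.1, -4.8]
opening: 0.0119
```

carry_out(
  commands=[
    {"travel": [0,0,1],"twist": [0,0,0]},
    {"travel": [0,0,3],"twist": [0,0,0]},
    {"travel": [0,0,3],"twist": [0,0,0]},
    {"travel": [0,0,1.5],"twist": [0,0,0]},
    {"travel": [0,0,0],"twist": [0,0,0]},
  ],
)

```text
time_s: 28.72
eef_pos: [0.4952, -0.2996, 0.1281]
tcp_rot: [0.998, 0.059, -0.004, -0.003]
force: [-0.6, 1.0, -5.5]
opening: 0.0121
```

```bash
python3 keyobs.py|grep scene; python3 st.py .4972 -.3017 .085
```

```text
scene socket 67 z 0.0906 0.1066 [ 510.8 -303.9] ((507.64263916015625, -307.33978271484375), (43.319068908691406, 21.763992309570312), 53.781639099121094)
scene bar 84 z 0.1513 0.1731 [ 518.4 -303.8] ((523.5029296875, -305.48406982421875), (40.722232818603516, 48.973201751708984), 81.16429138183594)
t 29.12 p [ 0.498  -0.3015  0.1353] az 6.94 zaxis [ 0.002  -0.0013 -1.    ] q6 48.2 F [ 0.  -0.1 -3.3] T [-0.033  0.049  0.036] open 0.0117
go cm [-0.09 -0.    5.03]
```

carry_out(
  commands=[
    {"travel": [-0.05,0,1.2],"twist": [0,0,0]},
    {"travel": [0,0,1.5],"twist": [0,0,0]},
    {"travel": [0,0,1.5],"twist": [0,0,0]},
    {"travel": [0,0,0.8],"twist": [0,0,0]},
    {"travel": [0,0,0],"twist": [0,0,0]},
  ],
)

```text
time_s: 29.53
eef_pos: [0.4957, -0.3004, 0.0809]
tcp_rot: [0.998, 0.061, -0.002, -0.002]
force: [-0.3, -0.4, -3.7]
opening: 0.012
```

carry_out(
  commands=[
    {"travel": [0,0,0],"twist": [0,0,0]},
    {"travel": [0,0,0],"twist": [0,0,0]},
    {"travel": [0,0,0],"twist": [0,0,0]},
    {"travel": [0,0,0],"twist": [0,0,0]},
    {"travel": [0,0,0],"twist": [0,0,0]},
  ],
)

```text
time_s: 29.95
eef_pos: [0.4973, -0.3014, 0.0847]
tcp_rot: [0.998, 0.061, 0.0, 0.0]
force: [0.3, -0.5, -4.9]
opening: 0.0122
```

```bash
python3 st.py .4972 -.3017 .0535
```

```text
t 29.95 p [ 0.4973 -0.3014  0.0847] az 6.96 zaxis [ 1.e-03 -6.e-04 -1.e+00] q6 48.2 F [ 0.3 -0.5 -4.9] T [-0.076 -0.04  -0.031] open 0.0122
go cm [-0.01  0.02  3.12]
```

Well aligned, so I lower into the pocket gently.

carry_out(
  commands=[
    {"travel": [0,0.02,0.4],"twist": [0,0,0]},
    {"travel": [0,0,0.4],"twist": [0,0,0]},
    {"travel": [0,0,0.4],"twist": [0,0,0]},
    {"travel": [0,0,0.3],"twist": [0,0,0]},
    {"travel": [0,0,0.2],"twist": [0,0,0]},
  ],
)

```text
time_s: 30.37
eef_pos: [0.4967, -0.3012, 0.066]
tcp_rot: [0.998, 0.061, -0.0, -0.0]
force: [0.3, -0.2, -4.3]
opening: 0.0121
```

```bash
python3 st.py .4972 -.3017 .0535
```

```text
t 30.37 p [ 0.4967 -0.3012  0.066 ] az 6.96 zaxis [-1.e-03  8.e-04 -1.e+00] q6 48.2 F [ 0.3 -0.2 -4.3] T [ 0.008 -0.03   0.018] open 0.0121
go cm [0.05 0.05 1.25]
```

carry_out(
  commands=[
    {"travel": [0,0,0.3],"twist": [0,0,0]},
    {"travel": [0,0,0.3],"twist": [0,0,0]},
    {"travel": [0,0,0.2],"twist": [0,0,0]},
    {"travel": [0,0,0.1],"twist": [0,0,0]},
    {"travel": [0,0,0],"twist": [0,0,0]},
  ],
)

```text
time_s: 30.78
eef_pos: [0.4969, -0.3014, 0.0576]
tcp_rot: [0.998, 0.061, -0.0, -0.0]
force: [-1.2, -0.5, -4.2]
opening: 0.0121
```

```bash
python3 st.py .4972 -.3017 .0535
```

```text
t 30.78 p [ 0.4969 -0.3014  0.0576] az 6.96 zaxis [-4.e-04  4.e-04 -1.e+00] q6 48.2 F [-1.2 -0.5 -4.2] T [-0.047 -0.004  0.039] open 0.0121
go cm [0.03 0.04 0.41]
```

carry_out(
  commands=[
    {"travel": [0,0,0.15],"twist": [0,0,0]},
    {"travel": [0,0,0.15],"twist": [0,0,0]},
    {"travel": [0,0,0.1],"twist": [0,0,0]},
    {"travel": [0,0,0],"twist": [0,0,0]},
    {"travel": [0,0,0],"twist": [0,0,0]},
  ],
)

```text
time_s: 31.2
eef_pos: [0.497, -0.3014, 0.0539]
tcp_rot: [0.998, 0.061, -0.0, -0.0]
force: [0.6, 0.4, -4.8]
opening: 0.012
```

```bash
python3 st.py .4972 -.3017 .0535
```

```text
t 31.20 p [ 0.497  -0.3014  0.0539] az 6.96 zaxis [-0.e+00  1.e-04 -1.e+00] q6 48.2 F [ 0.6  0.4 -4.8] T [-0.008  0.038  0.006] open 0.0120
go cm [0.02 0.03 0.04]
```

carry_out(
  commands=[
    {"travel": [0,0,0.06],"twist": [0,0,0]},
    {"travel": [0,0,0.05],"twist": [0,0,0]},
    {"travel": [0,0,0],"twist": [0,0,0]},
    {"travel": [0,0,0],"twist": [0,0,0]},
    {"travel": [0,0,0],"twist": [0,0,0]},
  ],
)

```text
time_s: 31.62
eef_pos: [0.4973, -0.3015, 0.0535]
tcp_rot: [0.998, 0.061, 0.0, 0.0]
force: [-0.8, 0.8, 1.6]
opening: 0.012
```

```bash
python3 st.py .4972 -.3017 .0535
```

```text
t 31.62 p [ 0.4973 -0.3015  0.0535] az 6.96 zaxis [ 7.e-04 -3.e-04 -1.e+00] q6 48.2 F [-0.8  0.8  1.6] T [0.226 0.186 0.003] open 0.0120
go cm [-0.01  0.02 -0.  ]
```

carry_out(
  commands=[
    {"travel": [0,0,0],"twist": [0,0,0]},
    {"travel": [0,0,0],"twist": [0,0,0]},
    {"travel": [0,0,0],"twist": [0,0,0]},
    {"travel": [0,0,0],"twist": [0,0,0]},
    {"travel": [0,0,0],"twist": [0,0,0]},
  ],
  fingers=1,
)

```text
time_s: 32.03
eef_pos: [0.4971, -0.3015, 0.0529]
tcp_rot: [0.998, 0.061, 0.0, 0.0]
force: [-0.0, -0.9, -0.5]
opening: 0.072
```

carry_out(
  commands=[
    {"travel": [0,0,0],"twist": [0,0,0]},
    {"travel": [0,0,0],"twist": [0,0,0]},
    {"travel": [0,0,0],"twist": [0,0,0]},
    {"travel": [0,0,0],"twist": [0,0,0]},
    {"travel": [0,0,0],"twist": [0,0,0]},
  ],
)

```text
time_s: 32.45
eef_pos: [0.497, -0.3014, 0.0529]
tcp_rot: [0.998, 0.061, 0.0, -0.0]
force: [0.0, 0.4, -0.7]
opening: 0.0856
```

carry_out(
  commands=[
    {"travel": [0,0,-0.5],"twist": [0,0,0]},
    {"travel": [0,0,-1.5],"twist": [0,0,0]},
    {"travel": [0,0,-3],"twist": [0,0,0]},
    {"travel": [0,0,-3.5],"twist": [0,0,0]},
    {"travel": [0,0,-3.5],"twist": [0,0,0]},
  ],
)

```text
time_s: 32.87
eef_pos: [0.4966, -0.3012, 0.1742]
tcp_rot: [0.998, 0.061, -0.0, -0.0]
force: [0.2, -0.2, 0.2]
opening: 0.0854
```

carry_out(
  commands=[
    {"travel": [0,-2.5,-2],"twist": [0,0,0]},
    {"travel": [0,-3,0],"twist": [0,0,0]},
    {"travel": [0,-3,0],"twist": [0,0,0]},
    {"travel": [0,-3,0],"twist": [0,0,0]},
    {"travel": [0,-3,0],"twist": [0,0,0]},
  ],
)

```text
time_s: 33.28
eef_pos: [0.4791, -0.1563, 0.1934]
tcp_rot: [0.998, 0.061, 0.0, 0.0]
force: [1.0, 0.9, 1.5]
opening: 0.0857
```

carry_out(
  commands=[
    {"travel": [-1,-2,0],"twist": [0,0,0]},
    {"travel": [-1,-2,0],"twist": [0,0,0]},
    {"travel": [0,0,0],"twist": [0,0,0]},
    {"travel": [0,0,0],"twist": [0,0,0]},
    {"travel": [0,0,0],"twist": [0,0,0]},
  ],
)

```text
time_s: 33.7
eef_pos: [0.455, -0.1206, 0.1933]
tcp_rot: [0.998, 0.061, 0.0, 0.0]
force: [-0.1, 0.1, 0.4]
opening: 0.0856
```

```bash
python3 st.py; python3 - <<'E'
from h import *
t=cap("top");s=cap("scene")
cv2.imwrite("pics/fin.png",np.vstack([np.hstack([cv2.resize(t["image"][190:235,315:375],(400,300),interpolation=2),cv2.resize(s["image"][215:278,163:247],(400,300),interpolation=2)]),np.hstack([cv2.resize(t["image"],(400,300)),cv2.resize(s["image"],(400,300))])]))
for n,c,b in(("top",t,(310,190,375,235)),("scene",s,(160,210,240,280))):
    p=cloud(c)[b[1]:b[3],b[0]:b[2]].reshape(-1,3);q=p[(p[:,2]>.08)&(p[:,2]<.1)]
    if len(q)>5: print(n,len(q),np.median(q[:,2]).round(4),cv2.minAreaRect(q[:,:2].astype(np.float32)*1000))
E
```

```text
t 33.70 p [ 0.455  -0.1206  0.1933] az 6.96 zaxis [ 9.e-04 -5.e-04 -1.e+00] q6 63.7 F [-0.1  0.1  0.4] T [-0.009  0.012  0.013] open 0.0856
top 150 0.093 ((494.61895751953125, -297.918701171875), (97.95973205566406, 14.504865646362305), 6.943258285522461)
scene 211 0.0922 ((498.55169677734375, -300.71197509765625), (103.64800262451172, 15.476181983947754), 5.613405704498291)
```

View pics/fin.png

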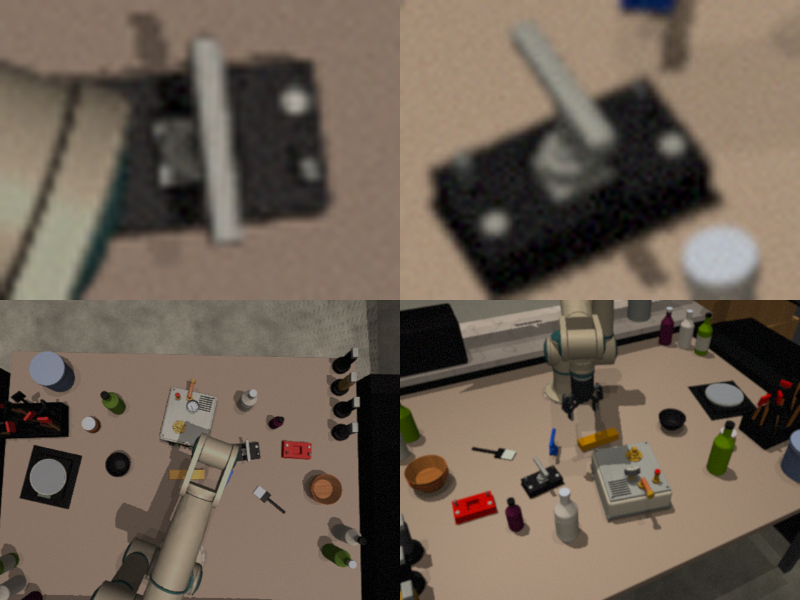

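Final view: the key stands upright in the black stand (bar top at 93 mm, as at the start), the gripper is clear and the bystanders are in place. I hand in.

```bash
python3 -c "
from plant import env
print(env.hand_in())"
```

```text
the job is handed in; nothing more can be done
None
```

The plug is tightened and the key is back in its pocket. I handed the job in at about 34 s; no verdict comes back.

- **Tightening:** The key slid fully down over the head with almost no force until it met the collar. It turned about 178° at 0.25–0.3 N m, and the taper started to bite near 165°. I stopped at 0.53 N m read while turning, inside the 0.35–0.7 window. I then backed the key off about 5°, within its play, until the torque read zero, and lifted it off. The torque readings are noisy by about 0.04 N m, and I could not measure the taper load itself.
- **Key return:** The bar top is at the same height as at the start (93 mm) and its yaw is within about 1° of the stand's. The key's centre is about 2 mm from the pocket's centre by camera, inside the pocket's play. The gripper is open and clear, and the bystanders look unmoved in the last picture.
- **What disagreed:**
  - The first grasp closed on nothing. The fingertips were about 36 mm higher than the stated TCP-to-tip distance puts them, so I re-grasped lower using the measured depth.
  - The two cameras differ by about 3–4 mm horizontally, so I placed the key using relative measurements.
  - Side forces of up to about 6 N built up on the key while turning, and small shifts only partly relieved them.

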